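Kit the vice tray and clip on its sign-off tags

TASK

Put every vice-kit part that lies on the bench into its own matching cut-out in the black shadow tray, flat and right down on the yellow floor. Only when all of them are home, sign the tray off: push the red snap-hook tag onto the red eye and the blue one onto the blue eye so that the outer leg of the eye (the one standing away from the tray) pops in past the gate and the gate springs shut, and leave both tags lying there. Do not disturb the ear defenders, the oil bottle or the brush.

Things in the scene. Friction and masses are not known exactly. Their poses are not given: they have to be found in the camera images.
- tray_mid (a point): centre of the top face of the fixed shadow tray: 170 mm in its x by 240 mm in its y, top 12 mm above the bench; black foam with cut-outs 8 mm deep whose yellow floor is 4 mm above the bench. Two eyes (upright closed loops of 7 mm round bar, 46 mm high) stand side by side on its -y end, each loop in a plane along the tray's y
- spanner_mid (a point): steel open-ended spanner, 18 mm thick, lying along its own y; this point is in the handle's axis, half-way up (9 mm). Handle 18 mm wide in x, from 50 mm behind to 24 mm ahead (+y) of this point; forked head 40 mm wide from 24 to 60 mm ahead; its axes point the same way as the tray's when it is home; weighs under 0.35 kg
- socket_mid (a point): dark steel socket (drive socket), upright cylinder 34 mm in diameter, 38 mm tall; this point is its centre, half-way up; turn about z is of no matter; weighs under 0.35 kg
- bracket_mid (a point): green L-shaped angle bracket lying flat, 22 mm high; this point is in its first leg, half-way up (11 mm). First leg: 14 mm wide in y, from 18 mm behind (-x) to 32 mm ahead. Second leg goes from the +x end towards -y: 14 mm wide in x (18 to 32 mm ahead), reaching 43 mm to -y; its axes point the same way as the tray's when it is home; weighs under 0.35 kg
- tee_mid (a point): brass T-shaped block lying flat, 22 mm high; this point is the middle of the bar of the T, half-way up (11 mm). Bar: 46 mm in y, 18 mm in x; stem: 18 mm wide in y, reaching 33 mm to -x; its axes point the same way as the tray's when it is home; weighs under 0.35 kg
- block_mid (a point): orange rectangular block 58 mm (x) by 26 mm (y), 22 mm high; this point is its centre (11 mm up); a half turn about z is the same; its axes point the same way as the tray's when it is home; weighs under 0.35 kg
- cut_spanner (a point): where the centre point of the spanner is when the spanner lies home in its cut-out in the tray (2.5 mm clearance all round); axes as the tray
- cut_socket (a point): where the centre point of the socket is when the socket lies home in its cut-out in the tray (2.5 mm clearance all round); axes as the tray
- cut_bracket (a point): where the centre point of the bracket is when the bracket lies home in its cut-out in the tray (2.5 mm clearance all round); axes as the tray
- cut_tee (a point): where the centre point of the tee is when the tee lies home in its cut-out in the tray (2.5 mm clearance all round); axes as the tray
- cut_block (a point): where the centre point of the block is when the block lies home in its cut-out in the tray (2.5 mm clearance all round); axes as the tray
- eye_red (a point): point on the axis of the outer leg of the red eye, 15 mm above the bench: an upright round bar, 7 mm thick, from the bench up to the loop's top bar (underside 38 mm up, top 46 mm). The inner leg stands 65 mm away in the tray's +y, at the tray's edge. The bench is free on the -y side: a tag whose x axis points along the tray's +y can be pushed straight on
- eye_blue (a point): point on the axis of the outer leg of the blue eye, 15 mm above the bench: an upright round bar, 7 mm thick, from the bench up to the loop's top bar (underside 38 mm up, top 46 mm). The inner leg stands 65 mm away in the tray's +y, at the tray's edge. The bench is free on the -y side: a tag whose x axis points along the tray's +y can be pushed straight on
- tag_red_grip (a point): red snap-hook tag lying flat, 12 mm thick, 0.18 kg, 102 mm long: a red handle with a steel jaw ahead of it; this point is the middle of the handle, half-way up (6 mm). Its x axis runs from the handle to the nose, z up. Handle: 20 mm wide in y, from 30 mm behind this point to 14 mm ahead. Jaw: 56 mm wide in y, from 14 to 72 mm ahead
- tag_blue_grip (a point): blue snap-hook tag lying flat, 12 mm thick, 0.18 kg, 102 mm long: a blue handle with a steel jaw ahead of it; this point is the middle of the handle, half-way up (6 mm). Its x axis runs from the handle to the nose, z up. Handle: 20 mm wide in y, from 30 mm behind this point to 14 mm ahead. Jaw: 56 mm wide in y, from 14 to 72 mm ahead
- tag_red_jaw (a point): middle of the space inside the jaw of the red tag, 41 mm ahead of its handle point, same axes. Inner faces of the arms 20 mm to +y and -y, back wall's 19 mm to -x. Fixed nose on the +y arm, 23 to 31 mm to +x, reaches inwards to 6 mm from the centre line. The brass gate closes the rest of the mouth behind the nose, front face 22 mm to +x. The eye's leg belongs here
- tag_blue_jaw (a point): middle of the space inside the jaw of the blue tag, 41 mm ahead of its handle point, same axes. Inner faces of the arms 20 mm to +y and -y, back wall's 19 mm to -x. Fixed nose on the +y arm, 23 to 31 mm to +x, reaches inwards to 6 mm from the centre line. The brass gate closes the rest of the mouth behind the nose, front face 22 mm to +x. The eye's leg belongs here
- gate_red (a joint): gate of the red tag, rad: 0 shut, up to 1.3 pushed fully in; sprung shut. Hinged on the -y arm, 32 mm long. The leg of the eye, on the jaw's centre line, presses it open from the front with 3 to 10 N and passes its end about 35 mm ahead of the handle point (push on to about 28 mm); then it springs shut and the tag cannot come off
- gate_blue (a joint): gate of the blue tag, rad: 0 shut, up to 1.3 pushed fully in; sprung shut. Hinged on the -y arm, 32 mm long. The leg of the eye, on the jaw's centre line, presses it open from the front with 3 to 10 N and passes its end about 35 mm ahead of the handle point (push on to about 28 mm); then it springs shut and the tag cannot come off
- ear_defenders: bystander: red ear defenders with black band, 170 mm by 140 mm, 80 mm high; origin under the cups
- oil_bottle: bystander: white bottle with red cap, 56 mm in diameter, 130 mm tall; origin at the centre of its foot
- bench_brush: bystander: bench brush lying flat; origin under its middle

How it is judged (in metres and radians):
On the way, in this order (a step that is already met when the one before it is completed fails the run):
1. every part present lies home in its own cut-out while both tags are still off their eyes (distance between spanner_mid and cut_spanner below 0.0055 m and angle between each of spanner_mid, socket_mid, bracket_mid, tee_mid, block_mid's own z axis and vertical below 0.12 rad and angle between the x axis of spanner_mid and the x axis of cut_spanner, either way round below 0.12 rad and distance between socket_mid and cut_socket below 0.0055 m and distance between bracket_mid and cut_bracket below 0.0055 m and angle between the x axis of bracket_mid and the x axis of cut_bracket, either way round below 0.12 rad and distance between tee_mid and cut_tee below 0.0055 m and angle between the x axis of tee_mid and the x axis of cut_tee, either way round below 0.12 rad and distance between block_mid and cut_block below 0.0055 m and angle between the x axis of block_mid and the x axis of cut_block, either way round below 0.12 rad and not (x of eye_red in the frame of tag_red_grip between 0.022 and 0.058 m and y of eye_red in the frame of tag_red_grip between -0.021 and 0.021 m and value of joint gate_red below 0.12 rad and angle between tag_red_grip's own z axis and vertical below 0.35 rad) and not (x of eye_blue in the frame of tag_blue_grip between 0.022 and 0.058 m and y of eye_blue in the frame of tag_blue_grip between -0.021 and 0.021 m and value of joint gate_blue below 0.12 rad and angle between tag_blue_grip's own z axis and vertical below 0.35 rad)), for 0.2 s.
2. both tags are snapped onto their eyes with the gates shut (x of eye_red in the frame of tag_red_grip between 0.022 and 0.058 m and y of eye_red in the frame of tag_red_grip between -0.021 and 0.021 m and value of joint each of gate_red, gate_blue below 0.12 rad and angle between each of tag_red_grip, tag_blue_grip's own z axis and vertical below 0.35 rad and x of eye_blue in the frame of tag_blue_grip between 0.022 and 0.058 m and y of eye_blue in the frame of tag_blue_grip between -0.021 and 0.021 m), for 0.2 s.
At the end, for the whole second after the job is handed in: Every part present is within 5.5 mm of its seated place in its own cut-out, flat and square to within 0.12 rad; the outer leg of each eye is inside the jaw of the tag of its colour with the gate shut (under 0.12 rad); both tags lie still, handle centre below 30 mm, tilted less than 0.35 rad (all of step 2 and distance between spanner_mid and cut_spanner below 0.0055 m and angle between each of spanner_mid, socket_mid, bracket_mid, tee_mid, block_mid's own z axis and vertical below 0.12 rad and angle between the x axis of spanner_mid and the x axis of cut_spanner, either way round below 0.12 rad and distance between socket_mid and cut_socket below 0.0055 m and distance between bracket_mid and cut_bracket below 0.0055 m and angle between the x axis of bracket_mid and the x axis of cut_bracket, either way round below 0.12 rad and distance between tee_mid and cut_tee below 0.0055 m and angle between the x axis of tee_mid and the x axis of cut_tee, either way round below 0.12 rad and distance between block_mid and cut_block below 0.0055 m and angle between the x axis of block_mid and the x axis of cut_block, either way round below 0.12 rad and height (world z) of each of tag_red_grip, tag_blue_grip below 0.03 m and linear speed of each of tag_red, tag_blue below 0.05 m/s); the robot touches nothing.
It fails at once if a bystander (ear defenders, oil bottle, brush) is moved more than 30 mm (distance of any of ear_defenders, oil_bottle, bench_brush from where it was at the start of the episode above 0.03 m).
Of spanner, socket, bracket, tee, block only 3 to 5 are there at a start; the rules pass over those that are not, and their reading is None.
At some moment in a run one of spanner, socket, bracket, tee, block may be knocked a few centimetres aside while the robot is not near it.
It also fails if it takes over 210 s, if anything falls off the work surface, if the arm or the gripper's body presses on something with over 40 N, if the wrist force passes 120 N, or if a joint passes its speed limit or range.

ROBOT

A 6-joint arm with a two-finger parallel gripper is mounted at the origin on the work surface. World frame = base frame: x ahead of the robot, y to its left, z up, the work surface at z = 0. Lengths are in mm, angles in rad, forces in N, time in s.
With the tool pointing down it reaches from about 275 to 1000 mm from the base axis. Payload 8.4 kg.
Tool frame: the origin (TCP) lies at the very end of the fingers, on their centre line; the grasp point (between the pads) lies behind it (r.grip_point_offset is the x of the grasp point in the tool frame, in mm); x points along the fingers, z is the direction in which the jaws open and shut, and the axes are right-handed (so a half turn about x gives the same grasp; the last joint's range is limited). The gripper opens to 85 mm and grips with 20 to 120 N. Pads are 22 mm wide; open, the fingers measure 114 mm over their backs; the gripper's body (76 mm by 85 mm) begins 54 mm behind the grasp point. The pads swing forward as they close: fully open they stand 13 mm farther back than shut.
Start: joints at [-1.103, 0.353, 1.633, -0, 1.155, -0.002], TCP at [282.941, -557.29, 210.381] pointing down, gripper open.
Joint ranges: [-2.63, 2.63], [-0.92, 2.1], [0.06, 2.66], [-1.3, 4.44], [0, 2.69], [-3.02, 3.02]. Speed limits (rad/s): [2.22, 2.22, 2.79, 3.14, 3.14, 3.14].

INTERFACE

Orientations are given as [roll, pitch, yaw] about the fixed x, y, z axes, in that order (R = Rz(yaw) Ry(pitch) Rx(roll)).
In Python, from rig import r, vision, order gives the robot as it stands. The module is installed in compiled form; this text tells all that it offers.
- The arm moves only by the tool step_arm, never from a script. Its argument "rows" is a list of rows, each a list of 7 numbers: the shift along the world's x, y, z in mm, then the turn, a rotation vector about the world's x, y, z in rad, then the finger opening in mm, from 0 to 85.4. A call has exactly 8 rows; each row is the pose to reach, as a shift and turn from the pose measured when the call began; what a row does not reach only later rows make up. A row lasts 1/8 s, in which the tool goes at most 62.5 mm and 10.7 degrees, less where a joint would pass 70% of its speed; a pose out of reach is approached as far as the arm can. A call with a gripper value outside its range is refused whole. The fingers move at their own pace and stop on an object; "force" is the grip in N (left out, the last holds). Time passes only in rows, so rows that repeat a pose let the fingers close, or fill a call up. It gives the time, the measured TCP pose, the force and the opening at its end, in the units of the state.
- r.sense(): the state, without advancing time (a new reading comes with each control period).
- vision.grab_frame(name): name is "side" or "top"; returns (picture, depth): 420x560x3 uint8, red, green, blue; 420x560 float32, mm along the optical axis (not along the pixel's ray), 0 where there is no reading.
- vision.camera_info(name): a dict with "K" (3x3 intrinsics, pixels), "origin" and "attitude" of the camera in the world. Camera axes: x right, y down, z forward; pixel columns grow to the right and rows downward; lengths in mm; the calibration is good to about 2 mm. A picture is of the moment at which its call begins. camera_info takes no time and is no camera call.
- order.sign_off(): hands the job in, once; it reports no verdict.
The state is a dict: "clock": time; "qpos": joint angles; "qvel": joint speeds; "joint_efforts": joint torques, N m; "eef_pos": TCP position; "tcp_rot": TCP orientation; "contact_force": force on the tool from outside, world axes, zero at the start; "wrist_torque": the same for the moment, N m; "opening": opening from 0.0 (shut) to 1.0 (fully open).
Only numpy, scipy, OpenCV 4.12 (cv2) and the standard library are available. Lean on these libraries where they do the work, as an engineer would, in place of code of your own. Each camera call takes 0.05 s, during which the arm holds its last target.

## Working session

There is one attempt and no reset: what is moved stays moved. The work goes in short steps, Python scripts to look and compute and a tool call to move; the robot and the scene stay as the last step left them, time stands still between calls to the robot, and variables do not carry over. Pictures are saved under pics/ and viewed, and the job is handed in when it is done.

Besides the shell and the picture viewer there is one more tool, called after "Emit:" by a JSON object that holds its "op" and its "data". step_arm: Moves the arm, as the interface text tells. Its arguments: {"type":"object","properties":{"rows":{"type":"array"},"force":{"type":"number"}},"required":["rows"]}

```bash
mkdir -p pics; python3 - <<'E'
from rig import r, vision, order
import cv2,numpy as np
print(r.sense()); print(r.grip_point_offset)
for n in("top","side"):
    p,d=vision.grab_frame(n); print(vision.camera_info(n))
    cv2.imwrite(f"pics/{n}0.png",p[:,:,::-1]); np.save(f"pics/{n}0.npy",d)
E
```

```text
{'clock': 0.0, 'qpos': array([-1.10338186e+00,  3.53661164e-01,  1.63417155e+00,  1.83994005e-05,
        1.15518470e+00, -2.42925134e-03]), 'qvel': array([ 0.00343558, -0.00157598, -0.00114489,  0.0023209 , -0.00074641,
        0.00117047]), 'joint_efforts': array([ 3.66169246e-03, -6.05245757e+01, -3.42059147e+01,  7.25510063e-05,
        9.48107103e-03,  8.32178358e-06]), 'eef_pos': array([ 282.7199633 , -556.81225541,  209.63756384]), 'tcp_rot': array([3.12735673, 1.56937147, 2.02639668]), 'contact_force': array([ 0.8055463 , -0.44733318,  0.02970316]), 'wrist_torque': array([ 0.02973265, -0.03987635,  0.02731183]), 'opening': 0.9986826508023217}
-18.700000000000003
{'K': array([[473.90096315,   0.        , 280.3626128 ],
       [  0.        , 473.90096315, 210.22489743],
       [  0.        ,   0.        ,   1.        ]]), 'origin': array([ 503.53631173,  -24.3026279 , 1081.51081712]), 'attitude': array([-3.01891696, -0.00854764, -1.55479427])}
{'K': array([[443.7741778 ,   0.        , 278.10406619],
       [  0.        , 443.7741778 , 206.63945936],
       [  0.        ,   0.        ,   1.        ]]), 'origin': array([-72.8925561 , 857.46428996, 672.78148932]), 'attitude': array([-2.07943467,  0.0231708 , -2.50045537])}
```

View pics/top0.png

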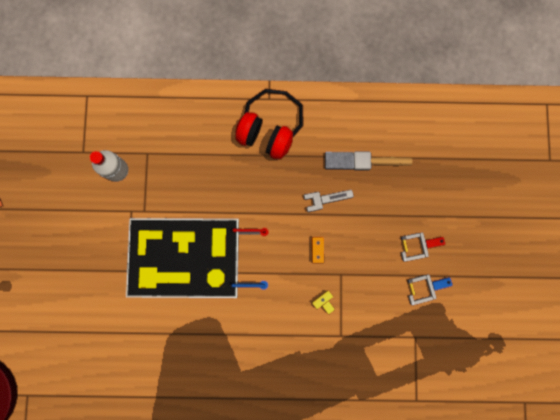

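View pics/side0.png

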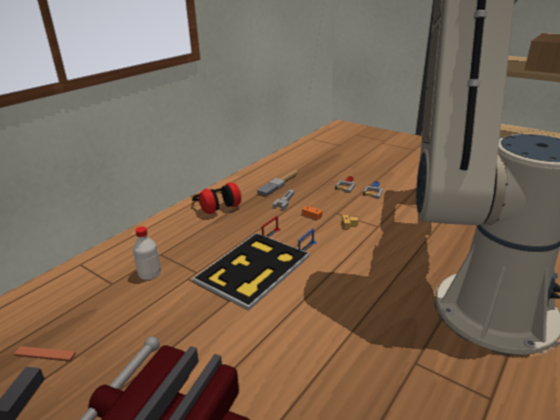

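The top picture shows the tray centred near (183,258) and three parts: spanner (328,200), block (318,250) and tee (323,302). The tags are at (423,246) red and (430,289) blue. Next I'll enlarge it.

```bash
cat > h.py <<'E'
import numpy as np,cv2
from scipy.spatial.transform import Rotation as Ro
def cam(n):
    from rig import vision
    i=vision.camera_info(n); return i["K"],np.array(i["origin"]),Ro.from_euler('xyz',i["attitude"]).as_matrix()
def px2w(n,u,v,z):
    K,o,R=cam(n); d=R@np.linalg.inv(K)@np.array([u,v,1.]); return o+d*(z-o[2])/d[2]
def w2px(n,p):
    K,o,R=cam(n); q=K@(R.T@(np.array(p)-o)); return q[:2]/q[2]
def cloud(n,d):
    K,o,R=cam(n); v,u=np.mgrid[:d.shape[0],:d.shape[1]]
    P=np.stack([u,v,np.ones_like(u)],-1)@np.linalg.inv(K).T*d[...,None]
    return P@R.T+o
def crop(p,x0,y0,x1,y1,s,name):
    cv2.imwrite(name,cv2.resize(p[y0:y1,x0:x1],None,fx=s,fy=s,interpolation=cv2.INTER_CUBIC))
E
python3 - <<'E'
from h import *
p=cv2.imread("pics/top0.png"); d=np.load("pics/top0.npy")
crop(p,120,205,280,310,5,"pics/tray0.png"); crop(p,295,180,470,320,4.5,"pics/parts0.png")
P=cloud("top",d)
for u,v in [(183,258),(150,240),(120,310),(290,330),(318,250),(315,203),(423,246),(430,150),(140,228),(280,260)]: print(u,v,P[v,u].round(1), px2w("top",u,v,0).round(1))
print((d==0).sum())
E
```

```text
183 258 [523.9 185.1  12.5] [524.1 187.6   0. ]
150 240 [562.9 260.5  13.9] [563.7 264.2   0. ]
120 310 [406.4 322.8   1.8] [406.2 323.4   0. ]
290 330 [368.8 -57.1   4.5] [368.2 -57.2   0. ]
318 250 [ 546.2 -116.4   24.9] [ 547.2 -118.6    0. ]
315 203 [ 652.6 -109.5   18.4] [ 655.2 -111.     0. ]
423 246 [ 559.4 -353.7   15.6] [ 560.2 -358.5    0. ]
430 150 [ 785.9 -380.6   -2.9] [ 785.1 -379.6    0. ]
140 228 [589.7 285.1  11.4] [590.7 288.4   0. ]
280 260 [523.2 -32.4  -1.2] [523.2 -32.4   0. ]
930
```

View pics/tray0.png

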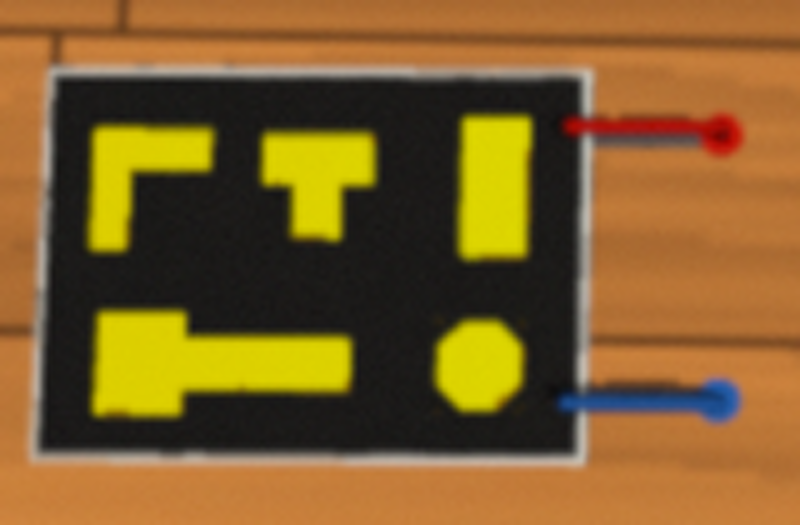

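View pics/parts0.png

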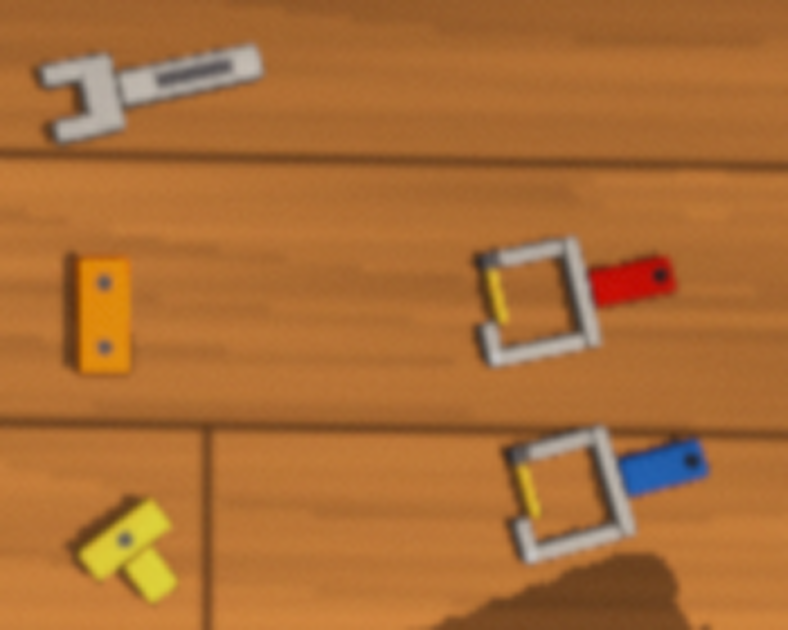

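```bash
cat > fit.py <<'E'
from h import *
from scipy.optimize import minimize
S=8
def rect(x0,x1,y0,y1): return np.array([[x0,y0],[x1,y0],[x1,y1],[x0,y1]],float)
SH={'block':[rect(-29,29,-13,13)],
 'tee':[rect(-9,9,-23,23),rect(-33,-9,-9,9)],
 'spanner':[rect(-9,9,-50,24),rect(-20,20,24,60)],
 'spannerh':[rect(-9,9,-50,22)],
 'bracket':[rect(-18,32,-7,7),rect(18,32,-43,-7)],
 'socket':[np.stack([17*np.cos(np.arange(24)*np.pi/12),17*np.sin(np.arange(24)*np.pi/12)],1)],
 'handle':[rect(-30,14,-10,10)]}
H={'block':22,'tee':22,'spanner':18,'spannerh':18,'bracket':22,'socket':38,'handle':12,'tray':12}
def grow(rs,c): # cutout clearance approximated by growing each rect
    out=[]
    for q in rs:
        if len(q)==4: out.append(rect(q[:,0].min()-c,q[:,0].max()+c,q[:,1].min()-c,q[:,1].max()+c))
        else: out.append(q*(1+c/17))
    return out
def proj(n,q,x,y,a,z,roi):
    c,s=np.cos(a),np.sin(a)
    W=np.column_stack([x+c*q[:,0]-s*q[:,1],y+s*q[:,0]+c*q[:,1],np.full(len(q),z)])
    return np.array([(w2px(n,w)+.5-np.array(roi[:2]))*S for w in W])
def fill(im,pts): cv2.fillPoly(im,[np.round(pts*16).astype(np.int32)],1.0,shift=4)
def render(n,q_list,pose,z0,z1,roi,mode):
    w,h=(roi[2]-roi[0])*S,(roi[3]-roi[1])*S
    if mode=='solid':
        im=np.zeros((h,w),np.float32)
        for q in q_list:
            A=np.vstack([proj(n,q,*pose,z0,roi),proj(n,q,*pose,z1,roi)]).astype(np.float32)
            fill(im,cv2.convexHull(A)[:,0])
    else:
        a=np.zeros((h,w),np.float32);b=a.copy()
        for q in q_list: fill(a,proj(n,q,*pose,z0,roi)); fill(b,proj(n,q,*pose,z1,roi))
        im=a*b
    return cv2.resize(im,(roi[2]-roi[0],roi[3]-roi[1]),interpolation=cv2.INTER_AREA)
def fit(n,mask,q_list,pose0,z0,z1,roi,mode='solid',spread=(5,5,.1)):
    T=cv2.GaussianBlur(mask[roi[1]:roi[3],roi[0]:roi[2]].astype(np.float32),(0,0),1.0)
    f=lambda p:((cv2.GaussianBlur(render(n,q_list,p,z0,z1,roi,mode),(0,0),1.0)-T)**2).sum()
    p0=np.array(pose0,float); best=None
    for k in range(3):
        X=np.vstack([p0]+[p0+np.eye(3)[i]*spread[i]*(1 if k%2==0 else -1)/(k+1) for i in range(3)])
        r=minimize(f,p0,method='Nelder-Mead',options=dict(initial_simplex=X,xatol=.01,fatol=1e-4,maxiter=300))
        p0=r.x
    return r.x,r.fun,T.sum()
def mask(p,col):
    hsv=cv2.cvtColor(p,cv2.COLOR_BGR2HSV); h,s,v=[hsv[...,i].astype(int) for i in range(3)]
    if col=='yellow': return (h>=24)&(h<=36)&(s>150)&(v>120)
    if col=='orange': return (h>=10)&(h<20)&(s>215)&(v>180)
    if col=='grey': return (s<70)&(v>90)
    if col=='red': return ((h<6)|(h>174))&(s>170)&(v>90)
    if col=='blue': return (h>100)&(h<125)&(s>130)&(v>80)
    if col=='dark': return (v<60)
E
python3 - <<'E'
from fit import *
p=cv2.imread("pics/top0.png")
hsv=cv2.cvtColor(p,cv2.COLOR_BGR2HSV)
for n,u,v in [('block',316,252),('block',322,246),('wood',330,262),('wood',300,240),('tee',320,300),('tee',328,306),('span',335,198),('span',312,203),('cut',150,240),('red',438,243),('blue',445,286)]: print(n,hsv[v,u])
for c in ['yellow','orange','grey','red','blue']:
    m=mask(p,c); n,l,st,ce=cv2.connectedComponentsWithStats(m.astype(np.uint8))
    print(c,[(st[i,4],ce[i].round(1).tolist()) for i in range(1,n) if st[i,4]>25 and ce[i][1]>90])
E
```

```text
block [ 18 238 223]
block [ 18 246 221]
wood [ 14 180 186]
wood [ 15 182 188]
tee [ 26 177 202]
tee [ 28 190 220]
span [ 14  24 141]
span [ 13 166  95]
cut [ 24 103  37]
red [  1 251 193]
blue [108 177 161]
yellow [(np.int32(395), [218.4, 241.9]), (np.int32(329), [146.4, 239.0]), (np.int32(336), [183.0, 239.9]), (np.int32(735), [160.0, 277.0]), (np.int32(262), [215.3, 277.6]), (np.int32(217), [324.2, 302.1])]
orange [(np.int32(247), [318.0, 249.6])]
grey [(np.int32(627), [111.4, 166.7]), (np.int32(746), [348.5, 160.0]), (np.int32(457), [325.9, 198.5]), (np.int32(541), [175.9, 257.8]), (np.int32(126), [236.4, 257.8]), (np.int32(230), [416.2, 247.6]), (np.int32(254), [423.2, 290.0])]
red [(np.int32(400), [244.5, 126.7]), (np.int32(490), [281.5, 142.4]), (np.int32(137), [96.4, 157.4]), (np.int32(130), [253.0, 230.5]), (np.int32(140), [434.8, 242.0])]
blue [(np.int32(134), [441.4, 283.4]), (np.int32(124), [251.2, 284.9])]
```

```bash
sed -i "s/(h>=24)&(h<=36)&(s>150)&(v>120)/(h>=20)\&(h<=36)\&(s>110)\&(v>110)/; s/(h>=10)&(h<20)&(s>215)&(v>180)/(h>=10)\&(h<21)\&(s>209)\&(v>150)/" fit.py
cat > meas.py <<'E'
from fit import *
import sys
# tray pose first from cut-outs, each independent
def cutfit(p,names):
    m=mask(p,'yellow'); g={'block':(218.4,241.9),'bracket':(149,238),'tee':(183,237),'spanner':(167,277),'socket':(215.3,277.6)}
    out={}
    for k in names:
        u,v=g[k]; w=px2w("top",u,v,8)
        roi=(int(u)-26,int(v)-17,int(u)+26,int(v)+17)
        if k in('block','socket'): roi=(int(u)-12,int(v)-19,int(u)+14,int(v)+19)
        if k=='tee': roi=(167,228,200,258)
        if k=='bracket': roi=(133,226,166,260)
        if k=='spanner': roi=(134,263,196,293)
        out[k]=fit("top",m,grow(SH[k],2.5),(w[0],w[1],0.03),4,12,roi,'hole')
    return out
E
python3 - <<'E'
from meas import *
p=cv2.imread("pics/top0.png")
for k,(x,f,t) in cutfit(p,['block','bracket','tee','spanner','socket']).items(): print('cut',k,x.round(3),round(f,2),round(t))
def R(u,v,a=24): return (int(u)-a,int(v)-a,int(u)+a,int(v)+a)
def go(k,col,u,v,a0,shape,roi=None):
    w=px2w("top",u,v,H[shape]/2)
    roi=roi or R(u,v)
    x,f,t=fit("top",mask(p,col),SH[shape],(w[0],w[1],a0),0,H[shape],roi); print(k,x.round(3),round(f,2),round(t))
go('block','orange',318,250,0.0,'block')
go('tee','yellow',322,300,0.6,'tee')
go('tee','yellow',322,300,-2.5,'tee')
go('red','red',434.8,242,1.4,'handle')
go('red','red',434.8,242,1.7,'handle')
go('blue','blue',441.4,283.4,1.7,'handle')
go('spanner','grey',333,198,0.2,'spanner',(300,184,360,216))
E
```

```text
Traceback (most recent call last):
  File "meas.py", line 14, in cutfit
    out[k]=fit("top",m,grow(SH[k],2.5),(w[0],w[1],0.03),4,12,roi,'hole')
           ~~~^^^^^^^^^^^^^^^^^^^^^^^^^^^^^^^^^^^^^^^^^^^^^^^^^^^^^^^^^^
  File "fit.py", line 42, in fit
    r=minimize(f,p0,method='Nelder-Mead',options=dict(initial_simplex=X,xatol=.01,fatol=1e-4,maxiter=300))
  File "fit.py", line 38, in <lambda>
    f=lambda p:((cv2.GaussianBlur(render(n,q_list,p,z0,z1,roi,mode),(0,0),1.0)-T)**2).sum()
                                  ~~~~~~^^^^^^^^^^^^^^^^^^^^^^^^^^^
  File "fit.py", line 33, in render
    for q in q_list: fill(a,proj(n,q,*pose,z0,roi)); fill(b,proj(n,q,*pose,z1,roi))
                            ~~~~^^^^^^^^^^^^^^^^^^
  File "fit.py", line 22, in proj
    return np.array([(w2px(n,w)+.5-np.array(roi[:2]))*S for w in W])
                      ~~~~^^^^^
  File "h.py", line 9, in w2px
    K,o,R=cam(n); q=K@(R.T@(np.array(p)-o)); return q[:2]/q[2]
          ~~~^^^
  File "h.py", line 5, in cam
    i=vision.camera_info(n); return i["K"],np.array(i["origin"]),Ro.from_euler('xyz',i["attitude"]).as_matrix()
ValueError: time passes only in moves, steps and waits
```

```bash
sed -i 's/^def cam(n):/import functools\n@functools.lru_cache(None)\ndef cam(n):/' h.py
cat > m0.py <<'E'
from meas import *
p=cv2.imread(sys.argv[1] if len(sys.argv)>1 else "pics/top0.png")
def R(u,v,a=24): return (int(u)-a,int(v)-a,int(u)+a,int(v)+a)
def go(k,col,u,v,a0,shape,roi=None):
    w=px2w("top",u,v,H[shape]/2)
    roi=roi or R(u,v)
    x,f,t=fit("top",mask(p,col),SH[shape],(w[0],w[1],a0),0,H[shape],roi); print(k,x.round(3),round(f,2),round(t))
    return x
if __name__=="__main__":
    for k,(x,f,t) in cutfit(p,['block','bracket','tee','spanner','socket']).items(): print('cut',k,x.round(3),round(f,2),round(t))
    go('block','orange',318,250,0.0,'block')
    go('tee','yellow',322,300,0.6,'tee')
    go('tee','yellow',322,300,-2.5,'tee')
    go('red','red',434.8,242,1.4,'handle')
    go('red','red',434.8,242,1.7,'handle')
    go('blue','blue',441.4,283.4,1.7,'handle')
    go('spanner','grey',333,198,0.2,'spanner',(300,184,360,216))
E
python3 m0.py; python3 -c "
from rig import r
print(r.sense()['clock'])"
```

```text
cut block [5.61731e+02 1.07627e+02 3.50000e-02] 3.16 401
cut bracket [5.51031e+02 2.80925e+02 1.90000e-02] 2.57 335
cut tee [5.72696e+02 1.88264e+02 6.00000e-03] 2.05 344
cut spanner [4.80940e+02 2.22111e+02 1.00000e-02] 5.93 751
cut socket [4.81812e+02 1.12104e+02 1.60000e-01] 5.85 267
block [ 5.47832e+02 -1.16995e+02  3.70000e-02] 22.56 262
tee [ 437.296 -127.314    0.66 ] 2.58 276
tee [ 434.395 -130.748   -2.363] 129.92 276
red [ 568.127 -375.923    1.782] 14.37 140
red [ 568.169 -376.241    1.784] 14.4 140
blue [ 475.312 -388.606    1.782] 25.08 134
spanner [ 6.67522e+02 -1.46934e+02  2.32000e-01] 58.09 457
0.1
```

```bash
cat > m1.py <<'E'
from m0 import *
SH['tag']=[rect(-30,14,-10,10),rect(14,72,-28,28)];H['tag']=12
SH['spanhull']=[np.array([[-9,-50],[9,-50],[20,24],[20,60],[-20,60],[-20,24]],float)];H['spanhull']=18
def hullmask(m,roi,minA=8):
    s=np.zeros(m.shape,np.uint8); s[roi[1]:roi[3],roi[0]:roi[2]]=m[roi[1]:roi[3],roi[0]:roi[2]]
    n,l,st,_=cv2.connectedComponentsWithStats(s,connectivity=8)
    pts=np.argwhere(np.isin(l,[i for i in range(1,n) if st[i,4]>=minA]))[:,::-1]
    return cv2.fillConvexPoly(np.zeros(m.shape,np.uint8),cv2.convexHull(pts.astype(np.int32)),1)
def spanner(p,u,v,a0,a=32):
    roi=R(u,v,a); w=px2w("top",u,v,9)
    return fit("top",hullmask(mask(p,'grey'),roi),SH['spanhull'],(w[0],w[1],a0),0,18,roi)
def tag(p,col,u,v,a0):
    roi=R(u,v,30); m=(mask(p,'grey')|mask(p,col)|mask(p,'yellow')); s=np.zeros(m.shape,np.uint8); s[roi[1]:roi[3],roi[0]:roi[2]]=m[roi[1]:roi[3],roi[0]:roi[2]]
    s=cv2.morphologyEx(s,cv2.MORPH_CLOSE,np.ones((3,3),np.uint8)); c,_=cv2.findContours(s,cv2.RETR_EXTERNAL,cv2.CHAIN_APPROX_NONE)
    c=max(c,key=cv2.contourArea); f=cv2.drawContours(np.zeros(m.shape,np.uint8),[c],-1,1,-1)
    # restrict to opening so handle stays, fill mouth by hull of jaw part
    w=px2w("top",u,v,6)
    x=fit("top",f,SH['tag'],(w[0],w[1]-25,a0),0,12,roi); return x
if __name__=="__main__":
    print(tag(p,'red',424,246,1.75)); print(tag(p,'blue',430,289,1.75))
    print(spanner(p,328,200,.2))
    for n,z,q in [('tray',12,[(52,72),(590,72),(37,458),(582,462)]),('spannertop',18,[(42,70),(108,57),(258,46),(264,72),(124,124),(55,140)]),('redhandle',12,[(590,268),(668,257),(676,290),(597,306)]),('redjaw',12,[(480,255),(575,238),(598,344),(492,362)])]:
        for a,b in q:
            u,v=(a/5+120,b/5+205) if n=='tray' else (a/4.5+295,b/4.5+180)
            print(n,px2w("top",u-.4,v-.4,z).round(1))
    eyes=[((722,134),'red'),((718,400),'blue')]
    for (a,b),n in eyes: print(n,px2w("top",a/5+120-.4,b/5+205-.4,46).round(1))
    P=cloud("top",np.load("pics/top0.npy"))
    for b in [(231,265),(285,264)]:
        for du in range(-3,3): print(P[b[0],b[1]+du].round(1))
E
python3 m1.py
```

```text
(array([ 567.94950203, -376.99305266,    1.78845436]), np.float64(66.58614349365234), np.float32(707.0))
(array([ 474.159603  , -390.17504709,    1.8366865 ]), np.float64(64.80281066894531), np.float32(758.0))
(array([ 6.79860788e+02, -1.49872658e+02,  4.38089438e-01]), np.float64(372.6107482910156), np.float32(1244.1796))
tray [609.7 308.5  12. ]
tray [613.8  65.3  12. ]
tray [437.6 305.7  12. ]
tray [439.6  64.1  12. ]
spannertop [670.2 -84.3  18. ]
spannertop [ 677.4 -117.6   18. ]
spannertop [ 684.4 -193.4   18. ]
spannertop [ 671.1 -196.4   18. ]
spannertop [ 643.4 -125.8   18. ]
spannertop [634.7 -91.2  18. ]
redhandle [ 575.2 -361.3   12. ]
redhandle [ 581.4 -400.7   12. ]
redhandle [ 564.8 -404.3   12. ]
redhandle [ 556.2 -364.4   12. ]
redjaw [ 580.8 -305.9   12. ]
redjaw [ 590.2 -354.    12. ]
redjaw [ 537.2 -364.5   12. ]
redjaw [ 527.4 -311.1   12. ]
red [584.   4.  46.]
blue [468.9   3.4  46. ]
[584.8   8.4  45.9]
[584.8   6.1  47. ]
[585.3   4.1  40.9]
[585.6   2.   37.1]
[ 5.886e+02  7.000e-01 -2.000e-01]
[588.3  -1.7   4.6]
[468.    8.1  45.4]
[468.1   5.8  48.9]
[468.2   3.7  48.8]
[468.1   1.6  46. ]
[466.6   0.5   1.2]
[466.7  -1.8   2.2]
```

```bash
cat > go.py <<'E'
# usage: go.py x y z yaw_open : shift and rotvec to TCP target pointing down with opening axis at yaw_open (world angle of opening line)
from h import *
import sys
from rig import r
s=r.sense(); M=Ro.from_euler('xyz',s['tcp_rot']).as_matrix()
print('clk',round(s['clock'],2),'pos',s['eef_pos'].round(1),'q',s['qpos'].round(2),'open',round(s['opening'],3),'F',s['contact_force'].round(1))
print('openyaw',round(float(np.arctan2(M[1,2],M[0,2])),4),'xaxis',M[:,0].round(3))
if len(sys.argv)>4:
    x,y,z,a=map(float,sys.argv[1:5])
    for k in (0,np.pi):
        zt=np.array([np.cos(a+k),np.sin(a+k),0]);xt=np.array([0,0,-1.]);T=np.column_stack([xt,np.cross(zt,xt),zt])
        print('shift',(np.array([x,y,z])-s['eef_pos']).round(1),'rot',Ro.from_matrix(T@M.T).as_rotvec().round(4))
E
python3 go.py 547.8 -117 90 1.608
```

```text
clk 0.1 pos [ 282.7 -556.9  209.8] q [-1.1   0.35  1.63 -0.    1.16 -0.  ] open 0.993 F [0.5 0.3 0.4]
openyaw -1.101 xaxis [-0.001  0.001 -1.   ]
shift [ 265.1  439.9 -119.8] rot [ 4.000e-04 -1.600e-03  2.709e+00]
shift [ 265.1  439.9 -119.8] rot [-1.200e-03 -3.000e-04 -4.326e-01]
```

Emit:
{"op": "step_arm", "data": {"rows": [[50, 80, -10, 0, 0, -0.1, 60], [100, 160, -20, 0, 0, -0.2, 60], [130, 210, -30, 0, 0, -0.3, 60], [160, 260, -40, 0, 0, -0.43, 60], [190, 315, -50, 0, 0, -0.43, 60], [220, 365, -60, 0, 0, -0.43, 60], [250, 415, -80, 0, 0, -0.43, 60], [265, 440, -110, 0, 0, -0.433, 60]], "force": 40}}

```text
clock: 1.1
eef_pos: [535.7, -138.2, 114.2]
tcp_rot: [1.803, 1.568, 0.269]
contact_force: [0.2, -0.2, 0.2]
opening: 0.704
```

```bash
cat > shot.py <<'E'
from h import *
import sys
from rig import vision
k=sys.argv[1]
for n in sys.argv[2:]:
    p,d=vision.grab_frame(n); cv2.imwrite(f"pics/{n}{k}.png",p[:,:,::-1]); np.save(f"pics/{n}{k}.npy",d)
E
python3 shot.py 1 top; python3 go.py 547.8 -117 10 -1.534
```

```text
clk 1.15 pos [ 536.1 -133.   110.3] q [-0.25  0.36  1.88  0.    0.91  1.28] open 0.701 F [ 0.6  4.2 -2.5]
openyaw -1.533 xaxis [-0.001  0.004 -1.   ]
shift [  11.7   16.  -100.3] rot [-0.0042 -0.001  -0.001 ]
shift [  11.7   16.  -100.3] rot [ 1.6000e-03 -6.5000e-03  3.1406e+00]
```

View pics/top1.png

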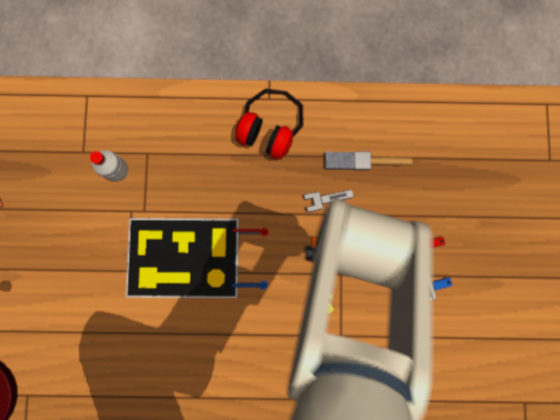

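The arm now covers the block, and the block hasn't moved. I'm descending onto it.

Emit:
{"op": "step_arm", "data": {"rows": [[12, 16, -20, 0, 0, 0, 60], [12, 16, -40, 0, 0, 0, 60], [12, 16, -60, 0, 0, 0, 60], [12, 16, -85, 0, 0, 0, 60], [12, 16, -100, 0, 0, 0, 60], [12, 16, -100, 0, 0, 0, 60], [12, 16, -100, 0, 0, 0, 40], [12, 16, -100, 0, 0, 0, 35]]}}

```text
clock: 2.15
eef_pos: [548.8, -117.1, 11.1]
tcp_rot: [3.012, 1.567, 1.479]
contact_force: [0.8, -0.5, 0.4]
opening: 0.41
```

```bash
python3 shot.py 2 side;python3 go.py 547.8 -117 10 -1.534; python3 -c "
from h import *
p=cv2.imread('pics/side2.png'); print(w2px('side',(548,-117,11))); crop(p,260,160,380,260,6,'pics/c2.png')"
```

```text
clk 2.2 pos [ 548.7 -117.1   11.1] q [-0.22  0.52  1.91  0.01  0.71  1.31] open 0.406 F [ 0.7 -0.2  0.4]
openyaw -1.5329 xaxis [ 0.     0.004 -1.   ]
shift [-0.9  0.1 -1.1] rot [-0.0038  0.0002 -0.0011]
shift [-0.9  0.1 -1.1] rot [-4.0000e-04 -6.0000e-03  3.1405e+00]
[311.71314904 211.64085542]
```

View pics/c2.png

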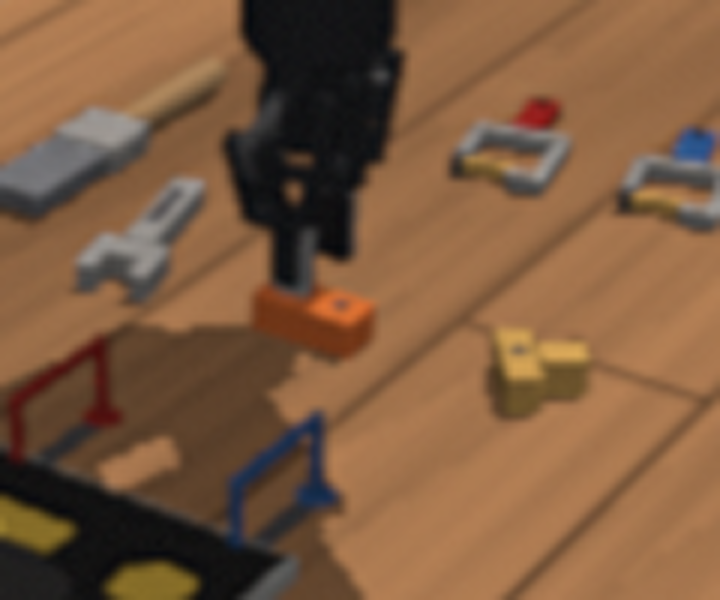

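```bash
python3 -c "
from h import *
for q in [(577,-104,22),(519,-104,22),(519,-130,22),(577,-130,22),(519,-104,0),(577,-104,0),(548.7,-100,11),(548.7,-134,11),(548.7,-100,24)]: print(q,((w2px('side',q)-[260,160])*6).round())"
```

```text
(577, -104, 22) [247. 285.]
(519, -104, 22) [346. 318.]
(519, -130, 22) [374. 296.]
(577, -130, 22) [276. 264.]
(519, -104, 0) [345. 357.]
(577, -104, 0) [247. 323.]
(548.7, -100, 11) [290. 324.]
(548.7, -134, 11) [328. 296.]
(548.7, -100, 24) [291. 301.]
```

Emit:
{"op": "step_arm", "data": {"rows": [[-1, 0, -2, 0, 0, 0, 36], [-1, 0, -4, 0, 0, 0, 36], [-1, 0, -6, 0, 0, 0, 36], [-1, 0, -8, 0, 0, 0, 36], [-1, 0, -8, 0, 0, 0, 36], [-1, 0, -8, 0, 0, 0, 36], [-1, 0, -8, 0, 0, 0, 36], [-1, 0, -8, 0, 0, 0, 36]]}}

```text
clock: 3.2
eef_pos: [547.7, -117.1, 3.1]
tcp_rot: [3.005, 1.567, 1.472]
contact_force: [0.0, -0.9, 0.1]
opening: 0.424
```

```bash
python3 shot.py 3 side;python3 go.py; python3 -c "
from h import *
p=cv2.imread('pics/side3.png'); d=np.load('pics/side3.npy'); P=cloud('side',d)
crop(p,280,170,340,230,10,'pics/c3.png')
for v in range(188,222,2): print(v,[tuple(P[v,u].round().astype(int)) for u in (306,308,310)])"
```

```text
clk 3.25 pos [ 547.7 -117.1    3.1] q [-0.22  0.53  1.91  0.01  0.7   1.31] open 0.423 F [ 0.  -0.5 -0.6]
openyaw -1.533 xaxis [ 0.     0.004 -1.   ]
188 [(np.int64(531), np.int64(-58), np.int64(120)), (np.int64(658), np.int64(-263), np.int64(-2)), (np.int64(543), np.int64(-98), np.int64(99))]
190 [(np.int64(530), np.int64(-58), np.int64(114)), (np.int64(545), np.int64(-91), np.int64(95)), (np.int64(540), np.int64(-94), np.int64(96))]
192 [(np.int64(531), np.int64(-59), np.int64(107)), (np.int64(534), np.int64(-74), np.int64(100)), (np.int64(541), np.int64(-96), np.int64(88))]
194 [(np.int64(533), np.int64(-62), np.int64(98)), (np.int64(535), np.int64(-76), np.int64(92)), (np.int64(537), np.int64(-88), np.int64(86))]
196 [(np.int64(534), np.int64(-64), np.int64(91)), (np.int64(532), np.int64(-71), np.int64(89)), (np.int64(534), np.int64(-85), np.int64(82))]
198 [(np.int64(537), np.int64(-68), np.int64(82)), (np.int64(533), np.int64(-73), np.int64(81)), (np.int64(536), np.int64(-88), np.int64(74))]
200 [(np.int64(539), np.int64(-71), np.int64(74)), (np.int64(532), np.int64(-71), np.in
[... 785 characters left out ...]
(559), np.int64(-103), np.int64(13)), (np.int64(551), np.int64(-102), np.int64(16)), (np.int64(545), np.int64(-103), np.int64(17))]
214 [(np.int64(559), np.int64(-102), np.int64(6)), (np.int64(553), np.int64(-104), np.int64(7)), (np.int64(546), np.int64(-104), np.int64(10))]
216 [(np.int64(559), np.int64(-104), np.int64(-1)), (np.int64(552), np.int64(-103), np.int64(1)), (np.int64(544), np.int64(-102), np.int64(4))]
218 [(np.int64(551), np.int64(-91), np.int64(0)), (np.int64(549), np.int64(-98), np.int64(-2)), (np.int64(542), np.int64(-99), np.int64(0))]
220 [(np.int64(545), np.int64(-82), np.int64(0)), (np.int64(540), np.int64(-85), np.int64(0)), (np.int64(535), np.int64(-88), np.int64(1))]
```

View pics/c3.png

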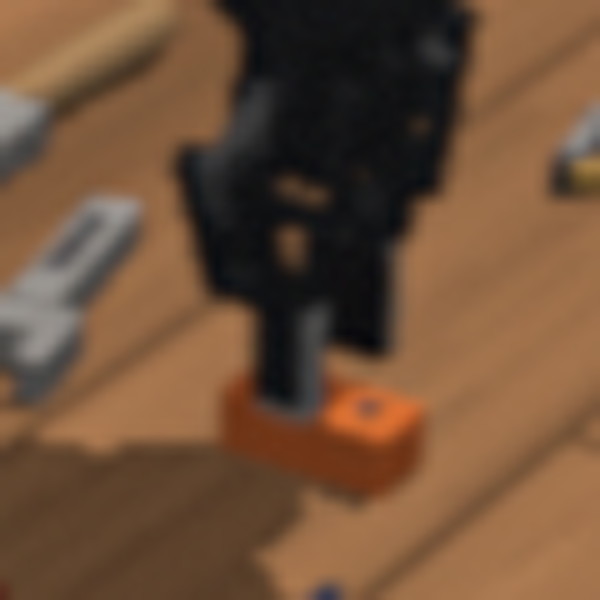

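Emit:
{"op": "step_arm", "data": {"rows": [[0, 0, 0, 0, 0, 0, 28], [0, 0, 0, 0, 0, 0, 22], [0, 0, 0, 0, 0, 0, 22], [0, 0, 0, 0, 0, 0, 22], [0, 0, 0, 0, 0, 0, 22], [0, 0, 0, 0, 0, 0, 22], [0, 0, 0, 0, 0, 0, 22], [0, 0, 0, 0, 0, 0, 22]]}}

```text
clock: 4.25
eef_pos: [547.7, -117.1, 3.1]
tcp_rot: [3.013, 1.567, 1.48]
contact_force: [0.6, 0.7, -0.5]
opening: 0.259
```

```bash
python3 shot.py 4 side;python3 go.py; python3 -c "
from h import *
p=cv2.imread('pics/side4.png'); d=np.load('pics/side4.npy'); P=cloud('side',d)
crop(p,280,170,340,230,10,'pics/c4.png')
for v in range(204,220,1): print(v,[P[v,u].round().astype(int).tolist() for u in (306,308,310,314)])"
```

```text
clk 4.3 pos [ 547.7 -117.1    3.1] q [-0.22  0.53  1.91  0.01  0.7   1.31] open 0.257 F [0.2 0.4 0.5]
openyaw -1.533 xaxis [ 0.     0.004 -1.   ]
204 [[600, -164, 0], [548, -96, 47], [540, -95, 50], [548, -129, 32]]
205 [[596, -159, 0], [546, -94, 45], [539, -94, 47], [547, -127, 30]]
206 [[570, -120, 22], [547, -95, 41], [539, -93, 44], [548, -129, 25]]
207 [[566, -113, 23], [548, -97, 36], [540, -94, 40], [569, -163, -1]]
208 [[562, -108, 23], [546, -93, 35], [539, -93, 37], [543, -121, 23]]
209 [[562, -107, 20], [545, -91, 33], [538, -92, 35], [540, -117, 22]]
210 [[559, -103, 20], [554, -105, 20], [544, -101, 26], [537, -112, 23]]
211 [[558, -102, 17], [552, -103, 19], [544, -102, 22], [535, -109, 21]]
212 [[559, -102, 13], [552, -103, 15], [546, -104, 17], [532, -104, 21]]
213 [[559, -103, 9], [552, -104, 11], [543, -100, 16], [532, -104, 18]]
214 [[561, -106, 4], [552, -103, 8], [544, -101, 12], [530, -102, 16]]
215 [[557, -100, 5], [553, -105, 4], [542, -98, 10], [530, -102, 12]]
216 [[560, -104, -2], [552, -103, 1], [545, -104, 3], [532, -105, 7]]
217 [[553, -94, 2], [548, -97, 2], [548, -107, -3], [531, -103, 5]]
218 [[552, -92, 0], [547, -96, -1], [542, -99, 0], [531, -103, 1]]
219 [[548, -87, 0], [546, -93, -2], [539, -94, 0], [532, -105, -4]]
```

View pics/c4.png

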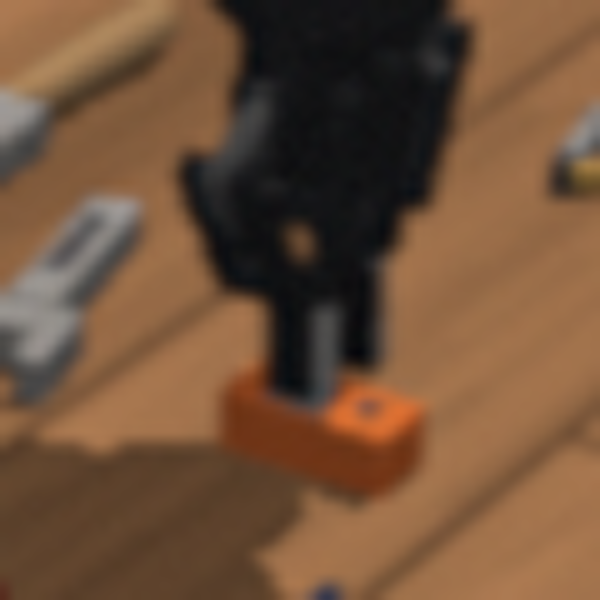

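Emit:
{"op": "step_arm", "data": {"rows": [[0, 0, 0, 0, 0, 0, 40], [0, 0, 0, 0, 0, 0, 40], [0, 0, 0, 0, 0, 0, 40], [0, 0, -3, 0, 0, 0, 40], [0, 0, -6, 0, 0, 0, 40], [0, 0, -9, 0, 0, 0, 40], [0, 0, -10, 0, 0, 0, 40], [0, 0, -10, 0, 0, 0, 40]]}}

```text
clock: 5.3
eef_pos: [547.7, -117.1, -7.0]
tcp_rot: [3.064, 1.567, 1.531]
contact_force: [-0.4, 0.8, 0.3]
opening: 0.473
```

```bash
python3 shot.py 5 side;python3 go.py; python3 -c "
from h import *
p=cv2.imread('pics/side5.png'); d=np.load('pics/side5.npy'); P=cloud('side',d)
crop(p,280,170,340,230,10,'pics/c5.png')
for v in range(206,220,1): print(v,[P[v,u].round().astype(int).tolist() for u in (306,308,310,314)])"
```

```text
clk 5.35 pos [ 547.7 -117.1   -6.9] q [-0.22  0.55  1.92  0.01  0.68  1.31] open 0.468 F [-0.6  0.5  0.7]
openyaw -1.533 xaxis [ 0.     0.004 -1.   ]
206 [[546, -83, 46], [540, -85, 48], [538, -92, 45], [554, -139, 18]]
207 [[550, -89, 39], [541, -85, 44], [539, -92, 41], [554, -139, 15]]
208 [[547, -84, 39], [540, -85, 41], [-73, 857, 673], [543, -121, 23]]
209 [[550, -89, 33], [540, -84, 38], [537, -91, 36], [539, -116, 23]]
210 [[549, -87, 31], [540, -85, 34], [539, -94, 30], [539, -115, 20]]
211 [[547, -85, 29], [540, -85, 31], [537, -90, 29], [536, -110, 20]]
212 [[545, -82, 27], [540, -85, 27], [538, -93, 24], [531, -102, 22]]
213 [[550, -89, 19], [542, -87, 23], [539, -94, 20], [532, -105, 17]]
214 [[559, -103, 6], [545, -92, 16], [538, -92, 18], [531, -103, 15]]
215 [[558, -101, 4], [552, -104, 4], [542, -99, 10], [532, -104, 11]]
216 [[557, -100, 1], [555, -108, -2], [544, -101, 5], [530, -101, 10]]
217 [[557, -99, -2], [551, -101, -1], [546, -105, -1], [532, -105, 4]]
218 [[551, -92, 0], [548, -98, -2], [542, -98, 0], [532, -104, 1]]
219 [[547, -85, 2], [544, -90, 0], [538, -92, 1], [529, -100, 0]]
```

View pics/c5.png

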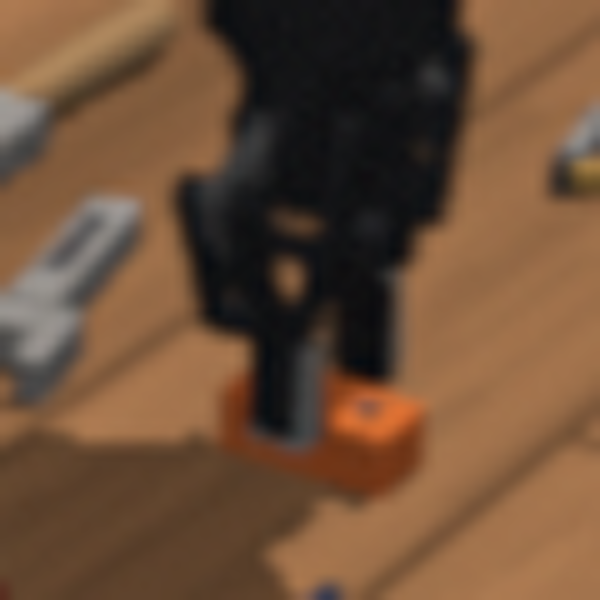

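Emit:
{"op": "step_arm", "data": {"rows": [[0, 0, -3, 0, 0, 0, 40], [0, 0, -6, 0, 0, 0, 40], [0, 0, -6, 0, 0, 0, 30], [0, 0, -6, 0, 0, 0, 20], [0, 0, -6, 0, 0, 0, 20], [0, 0, -6, 0, 0, 0, 20], [0, 0, -6, 0, 0, 0, 20], [0, 0, -6, 0, 0, 0, 20]]}}

```text
clock: 6.35
eef_pos: [547.7, -117.1, -12.9]
tcp_rot: [3.028, 1.567, 1.495]
contact_force: [0.7, 0.9, -0.4]
opening: 0.295
```

```bash
python3 shot.py 6 side;python3 go.py; python3 -c "
from h import *
p=cv2.imread('pics/side6.png'); d=np.load('pics/side6.npy'); P=cloud('side',d)
crop(p,280,170,340,230,10,'pics/c6.png')
for v in range(206,220,1): print(v,[P[v,u].round().astype(int).tolist() for u in (306,308,310,314)])"
```

```text
clk 6.4 pos [ 547.7 -117.1  -12.9] q [-0.22  0.56  1.92  0.01  0.67  1.31] open 0.296 F [ 0.7 -0.2 -0. ]
openyaw -1.533 xaxis [ 0.     0.004 -1.   ]
206 [[552, -92, 40], [545, -92, 42], [538, -91, 45], [550, -132, 23]]
207 [[553, -93, 36], [547, -95, 37], [539, -94, 40], [549, -131, 20]]
208 [[550, -89, 36], [546, -94, 35], [539, -93, 38], [544, -123, 22]]
209 [[553, -94, 29], [546, -94, 31], [537, -91, 36], [541, -118, 22]]
210 [[554, -96, 25], [545, -92, 29], [538, -92, 31], [537, -112, 22]]
211 [[552, -93, 23], [546, -94, 25], [538, -92, 28], [535, -109, 22]]
212 [[550, -88, 23], [545, -92, 23], [537, -90, 26], [530, -102, 23]]
213 [[558, -101, 11], [545, -92, 19], [535, -87, 25], [534, -108, 15]]
214 [[561, -105, 4], [551, -102, 9], [538, -93, 18], [532, -105, 14]]
215 [[563, -109, -2], [553, -105, 4], [542, -99, 10], [531, -103, 11]]
216 [[557, -99, 2], [556, -109, -3], [543, -100, 5], [532, -105, 7]]
217 [[553, -95, 1], [550, -100, 0], [543, -100, 3], [533, -107, 2]]
218 [[552, -93, -1], [549, -98, -2], [543, -100, -1], [532, -104, 1]]
219 [[549, -88, -1], [543, -89, 1], [540, -95, -1], [529, -100, 0]]
```

View pics/c6.png

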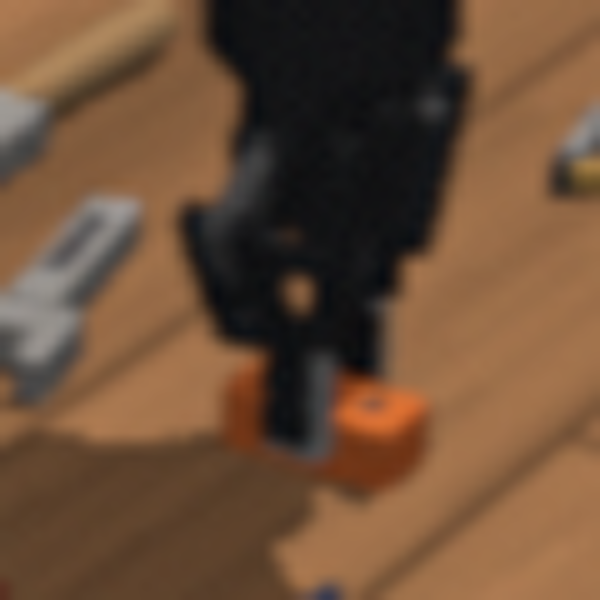

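Emit:
{"op": "step_arm", "data": {"rows": [[0, 0, 40, 0, 0, 0, 20], [0, 0, 80, 0, 0, 0, 20], [2, 40, 80, 0, 0, -0.01, 20], [5, 85, 80, 0, 0, -0.027, 20], [8, 130, 80, 0, 0, -0.027, 20], [11, 180, 80, 0, 0, -0.027, 20], [14, 225, 80, 0, 0, -0.027, 20], [14, 225, 80, 0, 0, -0.027, 20]]}}

```text
clock: 7.4
eef_pos: [561.8, 110.6, 67.1]
tcp_rot: [2.923, 1.566, 1.367]
contact_force: [-0.4, -0.7, -1.2]
opening: 0.293
```

```bash
python3 shot.py 7 top side;python3 go.py 561.7 107.6 -9 -1.56
```

```text
clk 7.5 pos [561.4 107.9  66.9] q [0.19 0.45 1.86 0.   0.83 1.74] open 0.294 F [-0.2  0.  -1.7]
openyaw -1.5586 xaxis [-0.     0.003 -1.   ]
shift [  0.3  -0.3 -75.9] rot [-0.0034 -0.0001 -0.0014]
shift [  0.3  -0.3 -75.9] rot [ 2.0000e-04 -5.4000e-03  3.1402e+00]
```

View pics/top7.png

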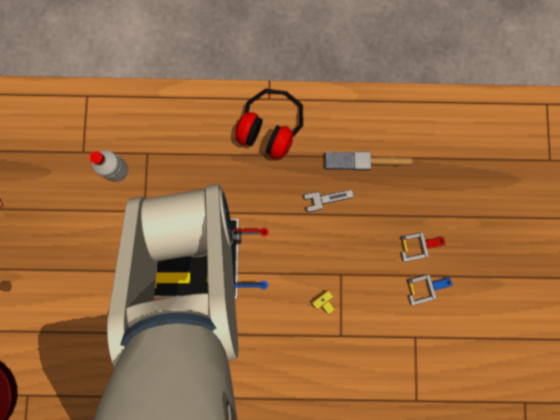

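View pics/side7.png

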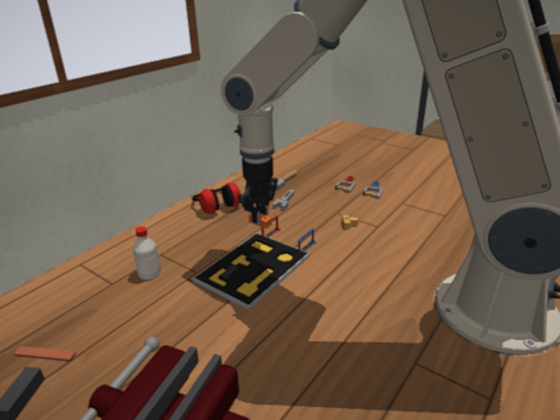

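The block is in the jaws at side (262,222) and the parts left on the bench look unmoved. I'll cross-check the tray pose from the side camera.

```bash
cat > sidecut.py <<'E'
from fit import *
p=cv2.imread("pics/side0.png"); m=mask(p,'yellow')
C={'block':(561.7,107.6),'bracket':(551,280.9),'tee':(572.7,188.3),'spanner':(480.9,222.1),'socket':(481.8,112.1)}
for k,(x,y) in C.items():
    pts=np.vstack([proj("side",q,x,y,.011,8,(0,0))/S for q in grow(SH[k],2.5)])
    a=(pts.min(0)-4).astype(int); b=(pts.max(0)+5).astype(int)
    mm=m
    print(k,[v.round(3) if hasattr(v,'round') else v for v in fit("side",m,grow(SH[k],2.5),(x,y,.011),4,12,(*a,*b),'hole')])
E
python3 sidecut.py
```

```text
block [array([5.60216e+02, 1.09333e+02, 2.00000e-03]), np.float64(1.021), np.float32(111.358)]
bracket [array([5.49860e+02, 2.82512e+02, 1.00000e-02]), np.float64(1.481), np.float32(126.489)]
tee [array([5.71671e+02, 1.90136e+02, 3.10000e-02]), np.float64(1.089), np.float32(110.358)]
spanner [array([4.79447e+02, 2.23589e+02, 7.00000e-03]), np.float64(33.034), np.float32(362.32)]
socket [array([4.80297e+02, 1.13152e+02, 2.90000e-02]), np.float64(1.462), np.float32(83.0)]
```

```bash
python3 - <<'E'
from m0 import *
p=cv2.imread("pics/side0.png")
for k,col,pose in [('block','orange',(547.8,-117,.037)),('tee','yellow',(437.3,-127.3,.66))]:
    c=w2px("side",(*pose[:2],11)); roi=R(*c,20)
    m=mask(p,col)
    if col=='orange':
        hsv=cv2.cvtColor(p,cv2.COLOR_BGR2HSV); m=(hsv[...,1]>205)&(hsv[...,0]<22)&(hsv[...,2]>90)
    if col=='yellow':
        hsv=cv2.cvtColor(p,cv2.COLOR_BGR2HSV); m=(hsv[...,0]>=18)&(hsv[...,0]<36)&(hsv[...,1]>90); 
    print(k,fit("side",m,SH[k],pose,0,22,roi))
    crop(p,*roi,12,f"pics/s_{k}.png"); 
E
```

```text
block (array([ 578.86988057, -108.83158074,   -0.97619236]), np.float64(107.74661254882812), np.float32(16.000002))
tee (array([ 439.16812995, -126.81606044,    0.51578346]), np.float64(7.224969863891602), np.float32(149.0))
```

Emit:
{"op": "step_arm", "data": {"rows": [[0, 0, -10, 0, 0, 0, 20], [0, 0, -25, 0, 0, 0, 20], [0, 0, -40, 0, 0, 0, 20], [0, 0, -52, 0, 0, 0, 20], [0, 0, -60, 0, 0, 0, 20], [0, 0, -64, 0, 0, 0, 20], [0, 0, -64, 0, 0, 0, 20], [0, 0, -64, 0, 0, 0, 20]]}}

```text
clock: 8.5
eef_pos: [561.7, 108.0, 3.3]
tcp_rot: [2.967, 1.567, 1.408]
contact_force: [0.8, -0.2, -0.5]
opening: 0.295
```

```bash
python3 shot.py 8 top side;python3 go.py 561.2 108.2 -9 -1.56; python3 -c "
from h import *
p=cv2.imread('pics/side8.png'); crop(p,240,200,310,260,10,'pics/c8.png')
p=cv2.imread('pics/top8.png'); crop(p,200,200,280,260,9,'pics/t8.png')"
```

```text
clk 8.6 pos [561.7 108.    3.3] q [0.19 0.54 1.89 0.01 0.71 1.74] open 0.291 F [ 0.1  0.4 -1.9]
openyaw -1.5585 xaxis [ 0.001  0.004 -1.   ]
shift [ -0.5   0.2 -12.3] rot [-0.0036  0.0007 -0.0015]
shift [ -0.5   0.2 -12.3] rot [-1.1000e-03 -5.6000e-03  3.1401e+00]
```

View pics/c8.png

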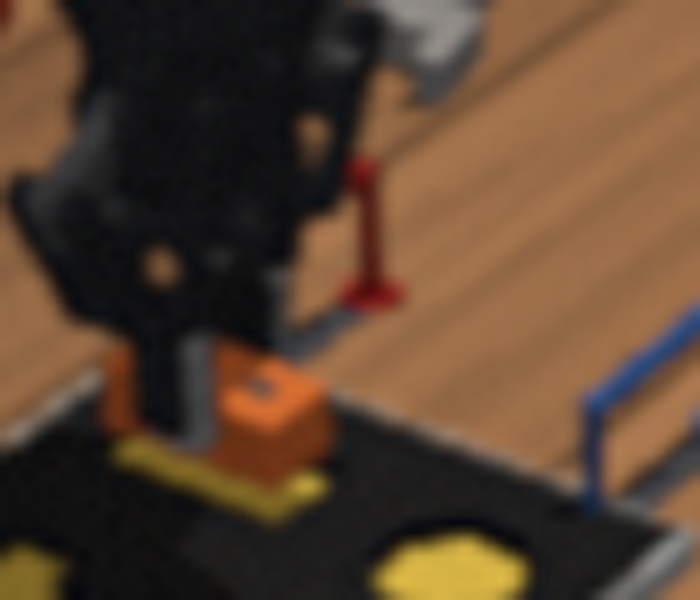

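View pics/t8.png

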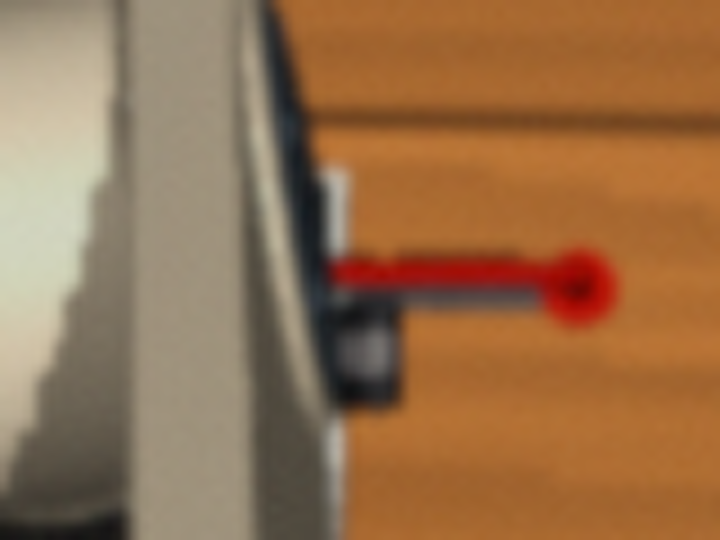

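```bash
python3 - <<'E'
from h import *
for dx,dy in [(0,0),(-1.4,1.6)]:
  for q in [(-29,13,16.2),(-29,-13,16.2),(-29,13,38.2),(-29,-13,38.2),(29,13,16.2),(29,13,38.2)]:
    c,s=np.cos(.012),np.sin(.012); w=(561.7+dx+c*q[0]-s*q[1],108+dy+s*q[0]+c*q[1],q[2])
    print(q,((w2px('side',w)-[240,200]+.5)*10).round())
E
```

```text
(-29, 13, 16.2) [273. 496.]
(-29, -13, 16.2) [333. 450.]
(-29, 13, 38.2) [270. 426.]
(-29, -13, 38.2) [331. 380.]
(29, 13, 16.2) [100. 427.]
(29, 13, 38.2) [ 96. 357.]
(-29, 13, 16.2) [274. 501.]
(-29, -13, 16.2) [334. 454.]
(-29, 13, 38.2) [271. 430.]
(-29, -13, 38.2) [331. 384.]
(29, 13, 16.2) [100. 431.]
(29, 13, 38.2) [ 96. 361.]
```

Emit:
{"op": "step_arm", "data": {"rows": [[-0.5, 0.3, 0, 0, 0, 0, 20], [-0.5, 0.3, -3, 0, 0, 0, 20], [-0.5, 0.3, -5, 0, 0, 0, 20], [-0.5, 0.3, -7, 0, 0, 0, 20], [-0.5, 0.3, -9, 0, 0, 0, 20], [-0.5, 0.3, -11, 0, 0, 0, 20], [-0.5, 0.3, -12, 0, 0, 0, 20], [-0.5, 0.3, -12, 0, 0, 0, 20]]}}

```text
clock: 9.6
eef_pos: [561.2, 108.3, -8.7]
tcp_rot: [2.945, 1.567, 1.387]
contact_force: [-0.2, 0.4, -1.5]
opening: 0.289
```

```bash
python3 shot.py 9 side;python3 go.py 561.2 108.2 -9 -1.56; python3 -c "
from h import *
p=cv2.imread('pics/side9.png'); crop(p,240,200,310,260,10,'pics/c9.png')"
```

```text
clk 9.65 pos [561.2 108.3  -8.6] q [0.19 0.56 1.89 0.01 0.68 1.74] open 0.294 F [-0.2 -0.  -0.3]
openyaw -1.5585 xaxis [ 0.001  0.004 -1.   ]
shift [-0.  -0.1 -0.4] rot [-0.0036  0.0007 -0.0015]
shift [-0.  -0.1 -0.4] rot [-1.2000e-03 -5.6000e-03  3.1401e+00]
```

View pics/c9.png

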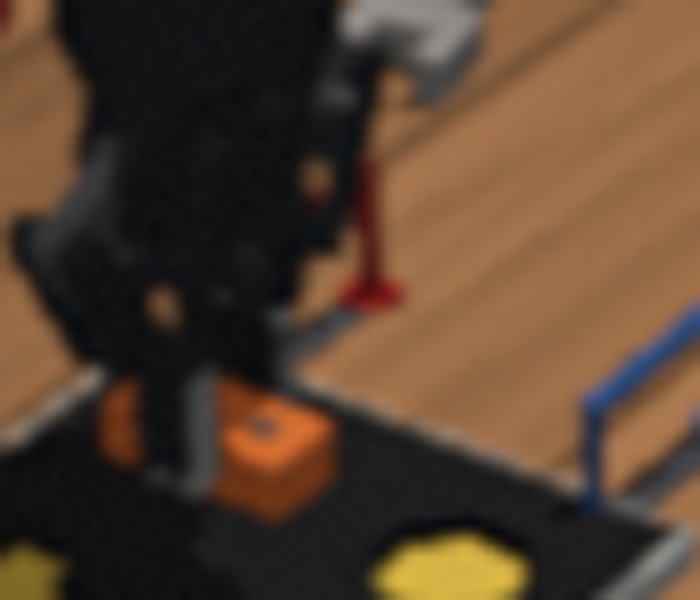

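Emit:
{"op": "step_arm", "data": {"rows": [[0, 0, 0, 0, 0, 0, 38], [0, 0, 0, 0, 0, 0, 38], [0, 0, 30, 0, 0, 0, 38], [0, 0, 70, 0, 0, 0, 45], [-20, -30, 100, 0, 0, 0.1, 60], [-50, -90, 100, 0, 0, 0.25, 64], [-80, -150, 100, 0, 0, 0.45, 64], [-100, -190, 100, 0, 0, 0.6, 64]]}}

```text
clock: 10.65
eef_pos: [462.4, -79.9, 91.8]
tcp_rot: [2.671, 1.568, 1.707]
contact_force: [0.1, -1.2, -0.1]
opening: 0.75
```

```bash
python3 shot.py 10 top side;python3 go.py 437.3 -127.3 -12 -.911; python3 -c "
from h import *
p=cv2.imread('pics/side10.png'); crop(p,180,200,320,305,5.5,'pics/c10.png')"
```

```text
clk 10.75 pos [460.5 -81.7  91.4] q [-0.18  0.28  2.06  0.    0.81  0.78] open 0.75 F [0.4 0.4 0.1]
openyaw -0.9666 xaxis [-0.003  0.003 -1.   ]
shift [ -23.2  -45.6 -103.4] rot [-0.0027 -0.0029  0.0556]
shift [ -23.2  -45.6 -103.4] rot [-0.0045  0.0042 -3.086 ]
```

View pics/c10.png

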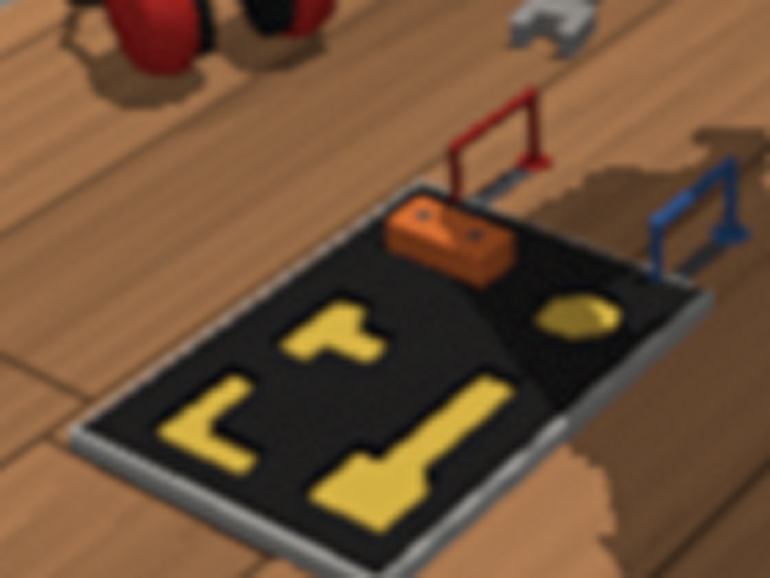

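View pics/top10.png

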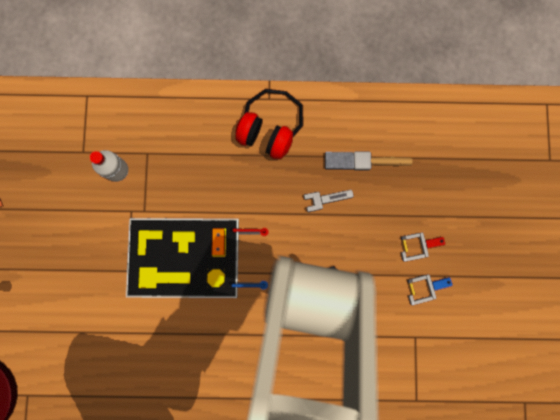

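The block is seated in its cut-out (top 219,243) and the spanner hasn't moved. Going for the tee.

Emit:
{"op": "step_arm", "data": {"rows": [[-10, -25, -10, 0, 0, 0.056, 64], [-23, -45, -25, 0, 0, 0.056, 64], [-23, -45.5, -50, 0, 0, 0.056, 64], [-23, -45.5, -75, 0, 0, 0.056, 64], [-23, -45.5, -95, 0, 0, 0.056, 64], [-23, -45.5, -104, 0, 0, 0.056, 64], [-23, -45.5, -104, 0, 0, 0.056, 55], [-23, -45.5, -104, 0, 0, 0.056, 55]]}}

```text
clock: 11.75
eef_pos: [438.1, -127.3, -12.0]
tcp_rot: [-3.102, 1.568, 2.271]
contact_force: [-0.6, 0.4, -0.4]
opening: 0.645
```

```bash
python3 shot.py 11 side;python3 go.py; python3 -c "
from h import *
p=cv2.imread('pics/side11.png'); u,v=w2px('side',(437,-127,11)).astype(int);print(u,v); crop(p,u-35,v-35,u+35,v+30,9,'pics/c11.png')"
```

```text
clk 11.8 pos [ 438.1 -127.3  -11.9] q [-0.29  0.46  2.14  0.    0.55  0.62] open 0.64 F [ 0.2 -0.4 -0.1]
openyaw -0.9107 xaxis [-0.002  0.002 -1.   ]
346 221
```

View pics/c11.png

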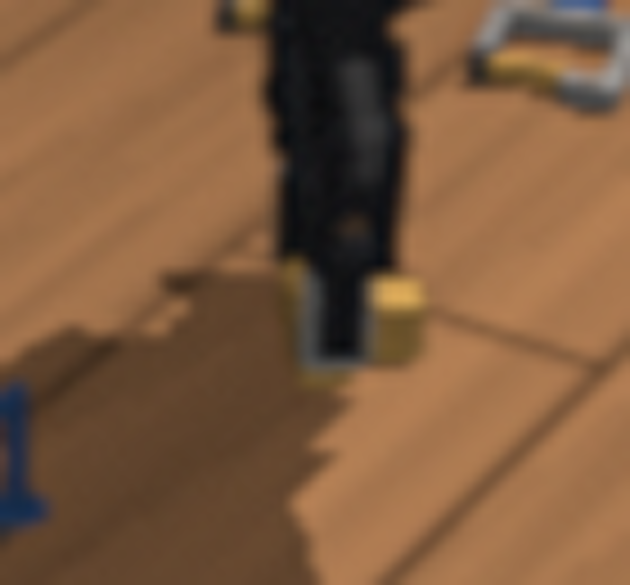

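```bash
python3 - <<'E'
from h import *
d=np.array([-.613,.79])
for off in (27.5,34):
  for z in (0,5,10,15):
    q=(*(np.array([438.1,-127.3])+d*off),z); print(off,z,((w2px('side',q)-[311,186]+.5)*9).round())
d=np.load('pics/side11.npy');P=cloud('side',d)
for v in range(221,231): print(v,P[v,347].round(),P[v,349].round())
E
```

```text
27.5 0 [329. 394.]
27.5 5 [330. 380.]
27.5 10 [331. 367.]
27.5 15 [332. 353.]
34 0 [333. 405.]
34 5 [333. 391.]
34 10 [334. 377.]
34 15 [335. 364.]
221 [417. -93.  35.] [413. -98.  34.]
222 [416. -92.  32.] [412. -96.  32.]
223 [417. -94.  28.] [413. -99.  27.]
224 [418. -96.  24.] [ 415. -102.   21.]
225 [418. -98.  19.] [413. -99.  20.]
226 [ 420. -102.   13.] [ 417. -107.   12.]
227 [ 424. -109.    5.] [ 419. -113.    4.]
228 [ 424. -109.    1.] [ 420. -115.   -1.]
229 [ 421. -105.    1.] [ 417. -109.    0.]
230 [ 421. -104.   -2.] [ 415. -105.    0.]
```

Emit:
{"op": "step_arm", "data": {"rows": [[0, 0, -3, 0, 0, 0, 55], [0, 0, -3, 0, 0, 0, 50], [0, 0, -3, 0, 0, 0, 40], [0, 0, -3, 0, 0, 0, 40], [0, 0, -3, 0, 0, 0, 40], [0, 0, -3, 0, 0, 0, 40], [0, 0, 15, 0, 0, 0, 40], [0, 0, 40, 0, 0, 0, 40]]}}

```text
clock: 12.8
eef_pos: [437.3, -127.1, 28.1]
tcp_rot: [-2.898, 1.566, 2.475]
contact_force: [0.2, -0.1, -1.9]
opening: 0.531
```

```bash
python3 shot.py 12 side;python3 go.py 572.2 189.2 70 -1.56; python3 -c "
from h import *
p=cv2.imread('pics/side12.png'); u,v=w2px('side',(437,-127,40)).astype(int);print(u,v); crop(p,u-35,v-35,u+35,v+30,9,'pics/c12.png')"
```

```text
clk 12.85 pos [ 439.1 -127.6   30.8] q [-0.29  0.37  2.12  0.    0.65  0.62] open 0.529 F [ 1.6  0.  -0. ]
openyaw -0.9108 xaxis [ 0.     0.002 -1.   ]
shift [133.1 316.8  39.2] rot [-0.0015  0.0007 -0.6492]
shift [133.1 316.8  39.2] rot [-1.0000e-03 -2.0000e-03  2.4924e+00]
346 212
```

View pics/c12.png

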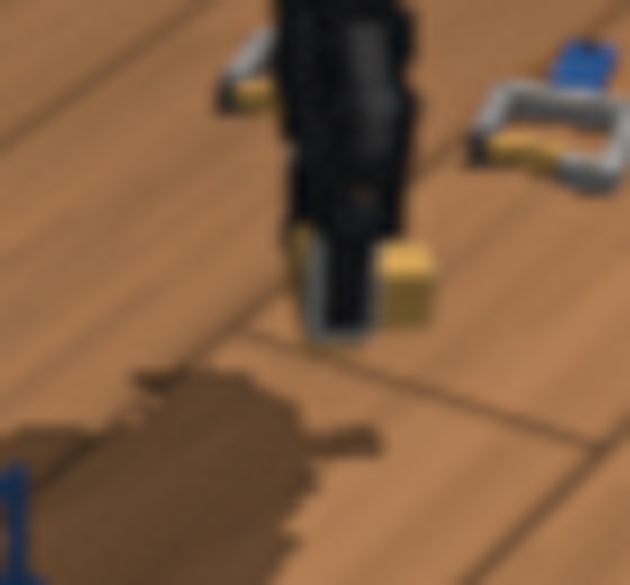

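Emit:
{"op": "step_arm", "data": {"rows": [[0, 0, 39, 0, 0, -0.05, 40], [20, 30, 50, 0, 0, -0.15, 40], [45, 85, 50, 0, 0, -0.3, 40], [70, 140, 50, 0, 0, -0.45, 40], [90, 200, 50, 0, 0, -0.6, 40], [110, 255, 50, 0, 0, -0.649, 40], [133, 300, 50, 0, 0, -0.649, 40], [133.3, 316.7, 50, 0, 0, -0.649, 40]]}}

```text
clock: 13.85
eef_pos: [573.6, 191.7, 80.4]
tcp_rot: [2.206, 1.568, 0.648]
contact_force: [-0.4, -0.0, -2.0]
opening: 0.527
```

```bash
python3 go.py 572.5 189.1 2 -1.56
```

```text
clk 13.85 pos [573.6 191.7  80.4] q [0.32 0.47 1.78 0.   0.89 1.88] open 0.527 F [-0.4 -0.  -2. ]
openyaw -1.5577 xaxis [ 0.002  0.002 -1.   ]
shift [ -1.1  -2.6 -78.4] rot [-0.0018  0.0024 -0.0023]
shift [ -1.1  -2.6 -78.4] rot [-3.8000e-03 -2.8000e-03  3.1393e+00]
```

Emit:
{"op": "step_arm", "data": {"rows": [[-1, -2.5, -10, 0, 0, 0, 40], [-1, -2.5, -25, 0, 0, 0, 40], [-1, -2.5, -45, 0, 0, 0, 40], [-1, -2.5, -62, 0, 0, 0, 40], [-1, -2.5, -75, 0, 0, 0, 40], [-1, -2.5, -79, 0, 0, 0, 40], [-1, -2.5, -79, 0, 0, 0, 40], [-1, -2.5, -79, 0, 0, 0, 40]]}}

```text
clock: 14.85
eef_pos: [573.0, 189.4, 2.0]
tcp_rot: [2.136, 1.567, 0.578]
contact_force: [-0.6, -0.6, -1.6]
opening: 0.522
```

```bash
python3 shot.py 13 side;python3 go.py 572.5 189.1 -11 -1.56; python3 -c "
from h import *
p=cv2.imread('pics/side13.png'); crop(p,205,215,275,280,10,'pics/c13.png')
for q in [(-9,23,0),(9,23,0),(-9,23,22),(9,23,22),(-33,9,0),(-33,-9,0),(-33,9,22)]:
  for (x,y,z) in [(572.1,189.2,16.3)]:
    c,s=np.cos(.012),np.sin(.012); print(q,((w2px('side',(x+c*q[0]-s*q[1],y+s*q[0]+c*q[1],z+q[2]))-[205,215]+.5)*10).round())
"
```

```text
clk 14.9 pos [573.1 189.5   2. ] q [0.32 0.58 1.82 0.   0.74 1.87] open 0.529 F [-0.6 -0.2 -1.4]
openyaw -1.5576 xaxis [ 0.003  0.002 -1.   ]
shift [ -0.6  -0.4 -13. ] rot [-0.0022  0.0034 -0.0024]
shift [ -0.6  -0.4 -13. ] rot [-0.0054 -0.0034  3.1392]
(-9, 23, 0) [301. 478.]
(9, 23, 0) [247. 454.]
(-9, 23, 22) [295. 406.]
(9, 23, 22) [240. 382.]
(-33, 9, 0) [412. 483.]
(-33, -9, 0) [457. 448.]
(-33, 9, 22) [406. 410.]
```

View pics/c13.png

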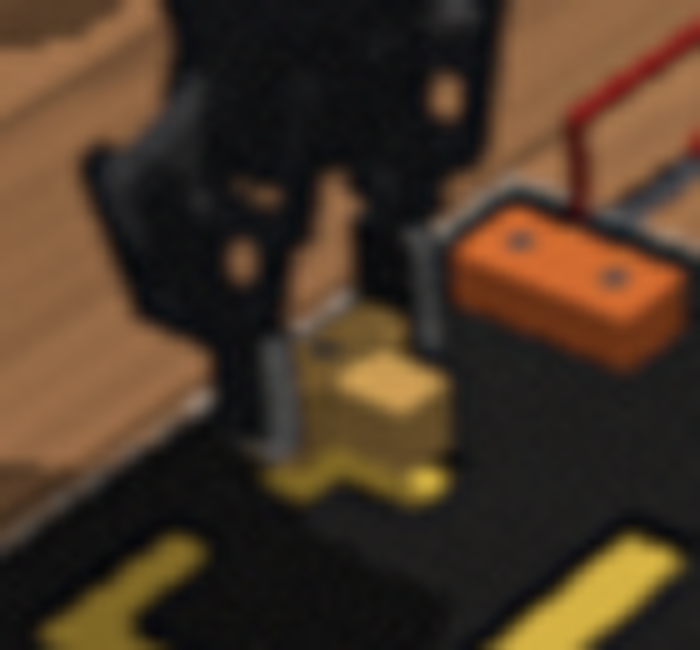

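Emit:
{"op": "step_arm", "data": {"rows": [[-1.5, -0.4, -2, 0, 0, 0, 40], [-1.5, -0.4, -4, 0, 0, 0, 40], [-1.5, -0.4, -6, 0, 0, 0, 40], [-1.5, -0.4, -8, 0, 0, 0, 40], [-1.5, -0.4, -10, 0, 0, 0, 40], [-1.5, -0.4, -12, 0, 0, 0, 40], [-1.5, -0.4, -13, 0, 0, 0, 40], [-1.5, -0.4, -13, 0, 0, 0, 40]]}}

```text
clock: 15.9
eef_pos: [571.6, 189.0, -10.5]
tcp_rot: [2.123, 1.567, 0.566]
contact_force: [-1.9, -1.5, 5.3]
opening: 0.525
```

```bash
python3 shot.py 14 side;python3 go.py 572.5 189.1 -11 -1.56; python3 -c "
from h import *
p=cv2.imread('pics/side14.png'); crop(p,205,215,275,280,10,'pics/c14.png')
"
```

```text
clk 15.95 pos [571.6 189.  -10.5] q [0.32 0.6  1.83 0.   0.71 1.87] open 0.529 F [-2.3 -0.8  4.9]
openyaw -1.5577 xaxis [ 0.003  0.002 -1.   ]
shift [ 0.9  0.1 -0.5] rot [-0.0022  0.0034 -0.0023]
shift [ 0.9  0.1 -0.5] rot [-0.0054 -0.0034  3.1393]
```

View pics/c14.png

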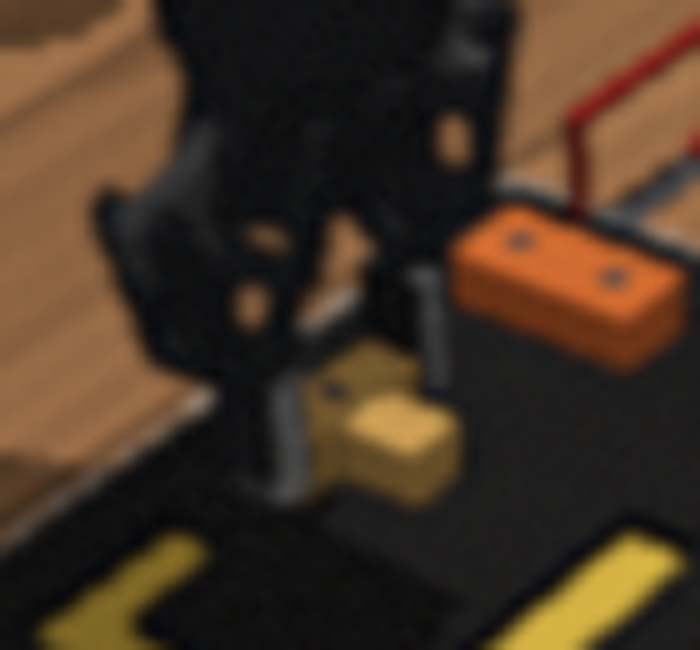

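Emit:
{"op": "step_arm", "data": {"rows": [[0, 0, 0, 0, 0, 0, 56], [0, 0, 0, 0, 0, 0, 56], [0, 0, 30, 0, 0, 0.1, 56], [0, -10, 80, 0, 0, 0.25, 56], [10, -50, 120, 0, 0, 0.4, 50], [20, -100, 120, 0, 0, 0.6, 45], [30, -150, 120, 0, 0, 0.75, 40], [50, -200, 120, 0, 0, 0.9, 40]]}}

```text
clock: 16.95
eef_pos: [621.5, -12.4, 109.8]
tcp_rot: [2.102, 1.567, 1.449]
contact_force: [0.7, 0.6, -0.8]
opening: 0.467
```

```bash
python3 shot.py 15 top side;python3 go.py 665.8 -141.6 40 .231; python3 -c "
from h import *
p=cv2.imread('pics/side15.png'); crop(p,180,200,320,305,5.5,'pics/c15.png')"
```

```text
clk 17.05 pos [623.5 -15.4 109.8] q [-0.03  0.46  1.72  0.    0.96  0.63] open 0.468 F [0.4 0.2 0. ]
openyaw -0.6566 xaxis [ 0.003  0.003 -1.   ]
shift [  42.3 -126.2  -69.8] rot [-0.0037  0.0012  0.8876]
shift [  42.3 -126.2  -69.8] rot [ 1.400e-03  4.500e-03 -2.254e+00]
```

View pics/c15.png

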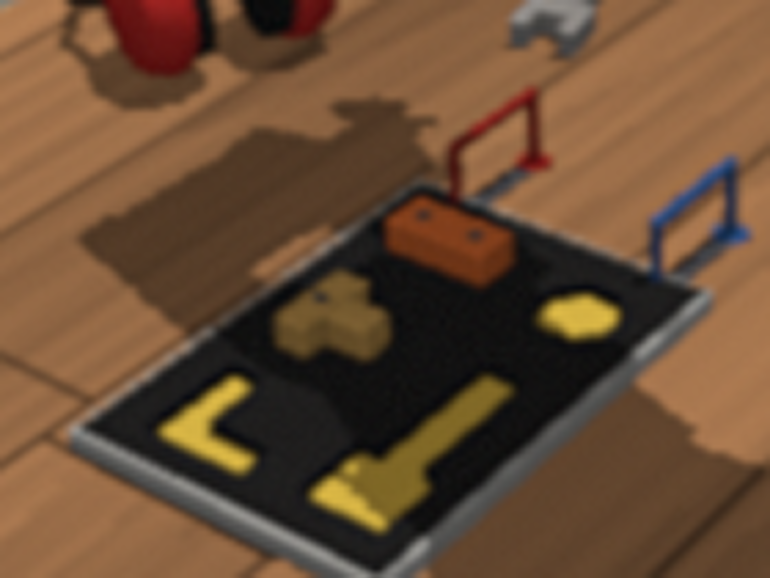

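View pics/top15.png

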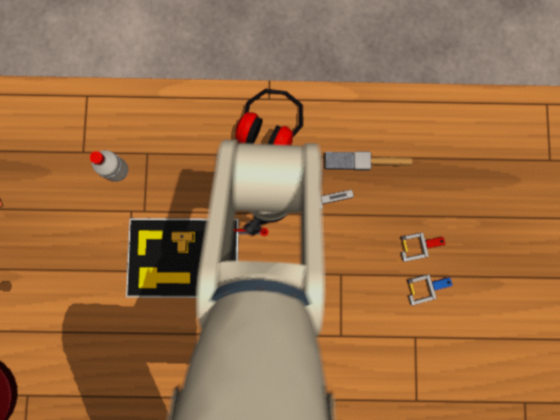

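The tee is seated at (183,241). Now the spanner.

Emit:
{"op": "step_arm", "data": {"rows": [[6, -20, -5, 0, 0, 0.15, 40], [12, -45, -10, 0, 0, 0.3, 40], [20, -70, -15, 0, 0, 0.45, 40], [30, -95, -25, 0, 0, 0.6, 40], [42, -126, -30, 0, 0, 0.75, 40], [42, -126, -45, 0, 0, 0.888, 40], [42, -126, -60, 0, 0, 0.888, 40], [42, -126, -70, 0, 0, 0.888, 40]]}}

```text
clock: 18.05
eef_pos: [664.8, -140.6, 38.6]
tcp_rot: [1.768, 1.566, 1.996]
contact_force: [0.3, 0.4, -0.7]
opening: 0.468
```

```bash
python3 shot.py 16 side;python3 go.py 665.8 -141.6 -14.5 .231; python3 -c "
from h import *
p=cv2.imread('pics/side16.png'); u,v=w2px('side',(666,-142,11)).astype(int);print(u,v); crop(p,u-35,v-35,u+35,v+30,9,'pics/c16.png')"
```

```text
clk 18.1 pos [ 664.2 -140.4   37.5] q [-0.21  0.62  1.62  0.    0.9  -0.44] open 0.469 F [ 0.6  0.5 -0.4]
openyaw 0.2292 xaxis [-0.003  0.004 -1.   ]
shift [  1.6  -1.2 -52. ] rot [-0.0044 -0.0031  0.0018]
shift [  1.6  -1.2 -52. ] rot [-0.0049  0.0069 -3.1398]
284 197
```

View pics/c16.png

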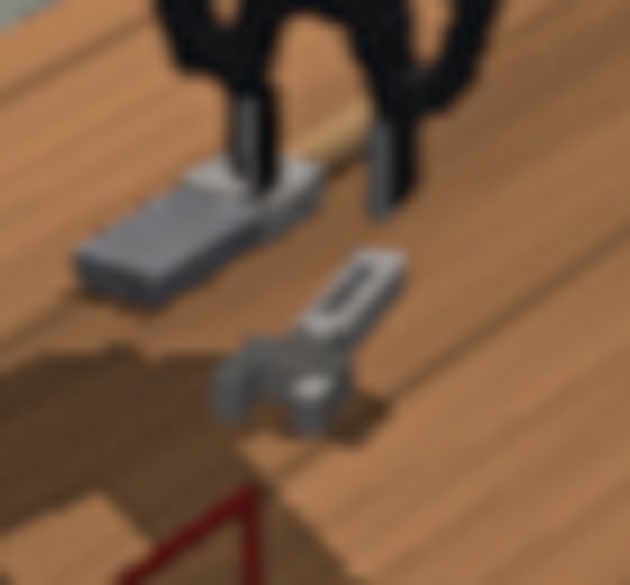

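Emit:
{"op": "step_arm", "data": {"rows": [[1.6, -1.2, -15, 0, 0, 0, 40], [1.6, -1.2, -30, 0, 0, 0, 40], [1.6, -1.2, -45, 0, 0, 0, 40], [1.6, -1.2, -53, 0, 0, 0, 40], [1.6, -1.2, -53.5, 0, 0, 0, 30], [1.6, -1.2, -53.5, 0, 0, 0, 12], [1.6, -1.2, -53.5, 0, 0, 0, 12], [1.6, -1.2, -53.5, 0, 0, 0, 12]]}}

```text
clock: 19.1
eef_pos: [665.9, -141.6, -15.7]
tcp_rot: [1.909, 1.566, 2.139]
contact_force: [-0.5, -0.5, -1.1]
opening: 0.198
```

Emit:
{"op": "step_arm", "data": {"rows": [[0, 0, 0, 0, 0, 0, 12], [0, 0, 0, 0, 0, 0, 12], [0, 0, 0, 0, 0, 0, 12], [0, 0, 0, 0, 0, 0, 12], [0, 0, 10, 0, 0, 0, 12], [0, 0, 30, 0, 0, 0, 12], [0, 0, 50, 0, 0, 0, 12], [0, 0, 50, 0, 0, 0, 12]]}}

```text
clock: 20.1
eef_pos: [667.9, -142.1, 37.4]
tcp_rot: [0.799, 1.567, 1.028]
contact_force: [0.1, -0.2, -1.8]
opening: 0.196
```

```bash
python3 shot.py 17 side top;python3 go.py 480.2 227.7 60 .011; python3 -c "
from h import *
p=cv2.imread('pics/side17.png'); u,v=w2px('side',(666,-142,60)).astype(int);print(u,v); crop(p,u-35,v-35,u+35,v+30,9,'pics/c17.png')"
```

```text
clk 20.2 pos [ 666.1 -141.7   35. ] q [-0.21  0.63  1.62  0.    0.9  -0.45] open 0.199 F [ 1.   0.4 -2. ]
openyaw 0.2292 xaxis [-0.002  0.004 -1.   ]
shift [-185.9  369.4   25. ] rot [-0.0042 -0.0013 -0.2182]
shift [-185.9  369.4   25. ] rot [ 1.9000e-03 -6.2000e-03  2.9234e+00]
284 184
```

View pics/c17.png

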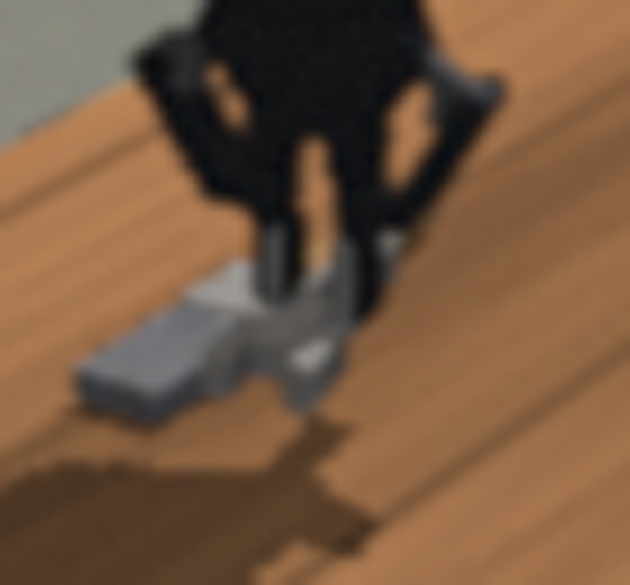

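Emit:
{"op": "step_arm", "data": {"rows": [[-10, 10, 25, 0, 0, -0.02, 12], [-30, 55, 30, 0, 0, -0.06, 12], [-60, 105, 30, 0, 0, -0.1, 12], [-85, 160, 30, 0, 0, -0.15, 12], [-110, 210, 30, 0, 0, -0.2, 12], [-135, 265, 30, 0, 0, -0.218, 12], [-160, 320, 30, 0, 0, -0.218, 12], [-186, 369, 30, 0, 0, -0.218, 12]]}}

```text
clock: 21.2
eef_pos: [478.8, 228.9, 64.5]
tcp_rot: [1.876, 1.566, 1.887]
contact_force: [0.7, -0.3, -2.5]
opening: 0.2
```

```bash
python3 go.py 480.3 227.5 2 .011
```

```text
clk 21.2 pos [478.8 228.9  64.5] q [0.44 0.4  1.95 0.01 0.79 0.42] open 0.2 F [ 0.7 -0.3 -2.5]
openyaw 0.0113 xaxis [-0.001  0.004 -1.   ]
shift [  1.5  -1.4 -62.5] rot [-0.0042 -0.0014 -0.0003]
shift [  1.5  -1.4 -62.5] rot [ 2.2000e-03 -6.6000e-03  3.1413e+00]
```

Emit:
{"op": "step_arm", "data": {"rows": [[1.5, -1.4, -10, 0, 0, 0, 12], [1.5, -1.4, -25, 0, 0, 0, 12], [1.5, -1.4, -40, 0, 0, 0, 12], [1.5, -1.4, -55, 0, 0, 0, 12], [1.5, -1.4, -62, 0, 0, 0, 12], [1.5, -1.4, -63, 0, 0, 0, 12], [1.5, -1.4, -63, 0, 0, 0, 12], [1.5, -1.4, -63, 0, 0, 0, 12]]}}

```text
clock: 22.2
eef_pos: [480.7, 227.7, 2.0]
tcp_rot: [1.675, 1.566, 1.686]
contact_force: [-0.5, -0.9, -1.3]
opening: 0.199
```

```bash
python3 shot.py 18 side top;python3 go.py 480.3 227.5 -11.7 .011; python3 -c "
from h import *
p=cv2.imread('pics/side18.png'); crop(p,205,235,295,310,8,'pics/c18.png')
for q in [(-20,60,0),(20,60,0),(-20,24,0),(-9,-50,0),(-9,24,0),(-20,60,18),(-9,-50,18)]:
    c,s=np.cos(.011),np.sin(.011); print(q,((w2px('side',(480.3+c*q[0]-s*q[1],222.5+s*q[0]+c*q[1],16+q[2]))-[205,235]+.5)*8).round())
"
```

```text
clk 22.3 pos [480.6 227.7   2. ] q [0.44 0.5  1.98 0.01 0.66 0.42] open 0.196 F [ 0.2 -0.1 -2.3]
openyaw 0.0115 xaxis [-0.001  0.005 -1.   ]
shift [ -0.3  -0.2 -13.7] rot [-0.0045 -0.0006 -0.0005]
shift [ -0.3  -0.2 -13.7] rot [ 1.0000e-03 -7.1000e-03  3.1411e+00]
(-20, 60, 0) [349. 470.]
(20, 60, 0) [242. 419.]
(-20, 24, 0) [429. 403.]
(-9, -50, 0) [551. 262.]
(-9, 24, 0) [399. 389.]
(-20, 60, 18) [346. 420.]
(-9, -50, 18) [549. 214.]
```

View pics/c18.png

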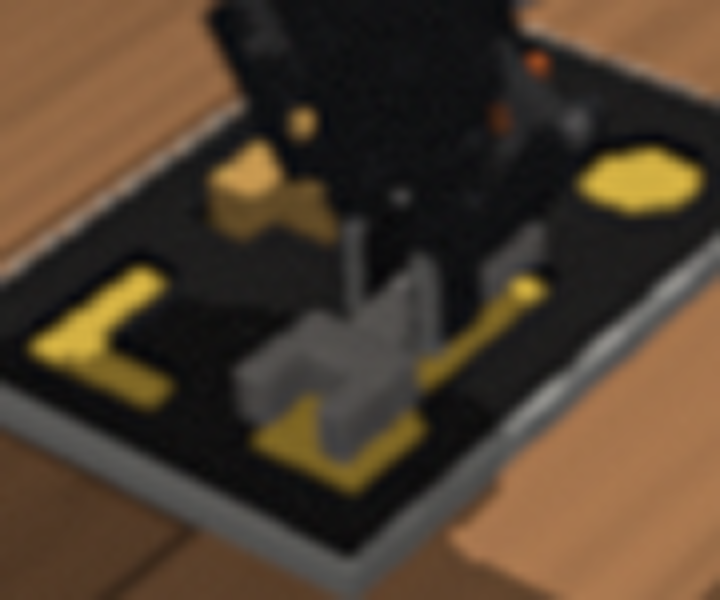

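View pics/top18.png

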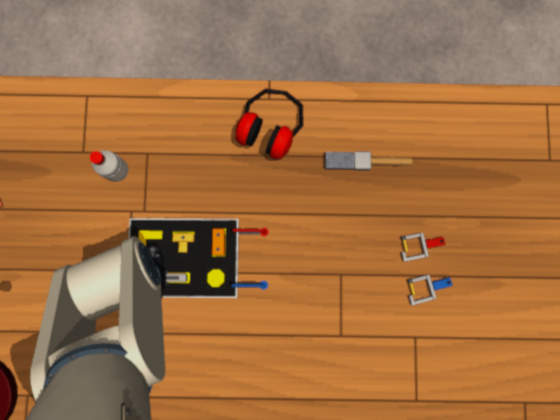

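Emit:
{"op": "step_arm", "data": {"rows": [[-0.3, 0, -2, 0, 0, 0, 12], [-0.3, 0, -4, 0, 0, 0, 12], [-0.3, 0, -6, 0, 0, 0, 12], [-0.3, 0, -8, 0, 0, 0, 12], [-0.3, 0, -10, 0, 0, 0, 12], [-0.3, 0, -12, 0, 0, 0, 12], [-0.3, 0, -13.5, 0, 0, 0, 12], [-0.3, 0, -13.5, 0, 0, 0, 12]]}}

```text
clock: 23.3
eef_pos: [480.5, 227.7, -8.8]
tcp_rot: [1.641, 1.566, 1.653]
contact_force: [-10.7, -4.5, 42.1]
opening: 0.197
```

```bash
python3 shot.py 19 side;python3 go.py 480.3 227.5 -11.7 .011; python3 -c "
from h import *
p=cv2.imread('pics/side19.png'); crop(p,205,235,295,310,8,'pics/c19.png')
"
```

```text
clk 23.35 pos [480.4 227.7  -8.8] q [0.44 0.52 1.98 0.01 0.64 0.42] open 0.2 F [-10.7  -6.2  40.9]
openyaw 0.0115 xaxis [-0.     0.005 -1.   ]
shift [-0.1 -0.2 -2.9] rot [-0.0046 -0.0004 -0.0005]
shift [-0.1 -0.2 -2.9] rot [ 6.0000e-04 -7.3000e-03  3.1411e+00]
```

View pics/c19.png

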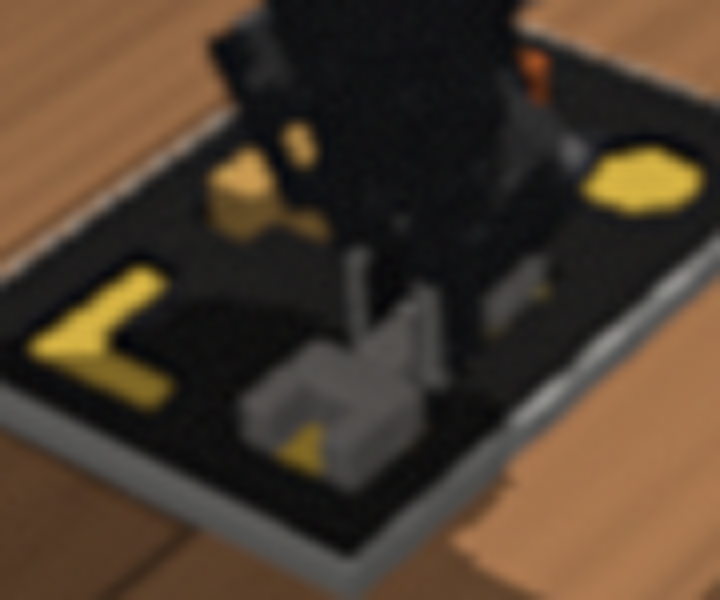

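Emit:
{"op": "step_arm", "data": {"rows": [[0, 0, 1.5, 0, 0, 0, 12], [0, 0, 1.5, 0, 0, 0, 12], [0, 0, 1.5, 0, 0, 0, 22], [0, 0, 1.5, 0, 0, 0, 28], [0, 0, 2, 0, 0, 0, 30], [0, 0, 10, 0, 0, 0, 30], [0, 0, 40, 0, 0, 0, 30], [0, 0, 80, 0, 0, 0, 30]]}}

```text
clock: 24.35
eef_pos: [479.8, 227.4, 71.8]
tcp_rot: [2.035, 1.566, 2.046]
contact_force: [0.1, -0.3, 0.5]
opening: 0.356
```

Emit:
{"op": "step_arm", "data": {"rows": [[0, -30, 10, 0, 0, 0, 45], [0, -90, 10, 0, 0, 0, 45], [0, -150, 10, 0, 0, 0, 45], [0, -210, 10, 0, 0, 0, 45], [0, -270, 10, 0, 0, 0, 45], [0, -330, 10, 0, 0, 0, 45], [0, -390, 10, 0, 0, 0, 45], [0, -430, 10, 0, 0, 0, 45]]}}

```text
clock: 25.35
eef_pos: [479.7, -205.3, 82.5]
tcp_rot: [1.843, 1.567, 1.853]
contact_force: [0.7, 1.7, -0.1]
opening: 0.522
```

```bash
python3 shot.py 20 side top;python3 go.py; python3 -c "
from h import *
p=cv2.imread('pics/side20.png'); crop(p,185,215,305,305,6.5,'pics/c20.png')
p=cv2.imread('pics/top20.png'); crop(p,120,205,280,310,5,'pics/t20.png')
"
```

```text
clk 25.45 pos [ 480.3 -206.2   82.6] q [-0.41  0.36  1.96  0.    0.82 -0.42] open 0.526 F [-0.2 -0.6  0.5]
openyaw 0.0081 xaxis [-0.     0.002 -1.   ]
```

View pics/c20.png

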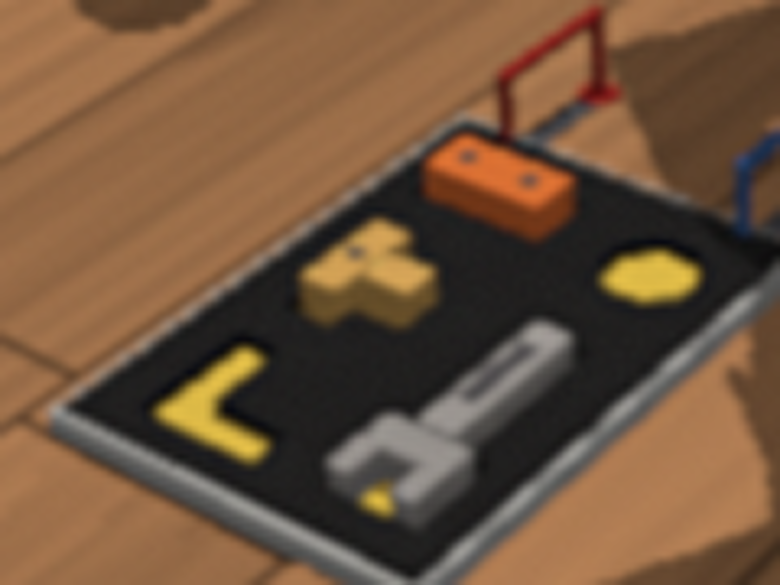

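View pics/t20.png

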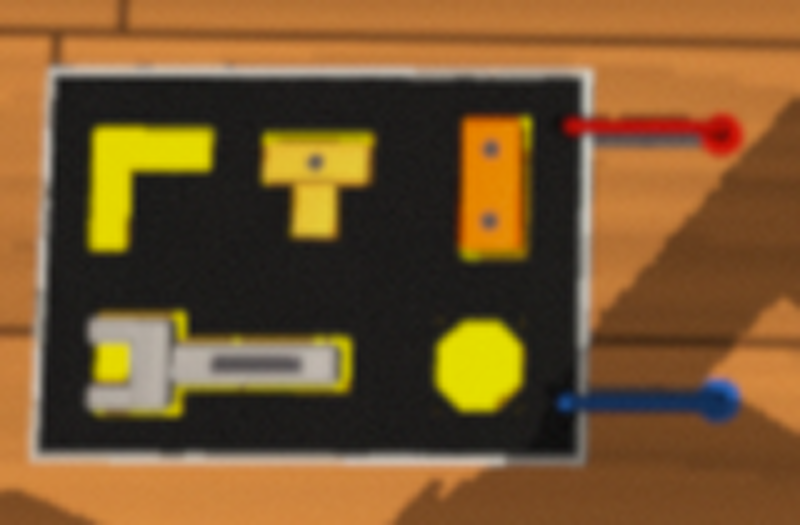

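All three parts look seated, with slivers of yellow around them. I'll check their heights.

```bash
python3 - <<'E'
from m1 import *
p=cv2.imread("pics/top20.png"); P=cloud("top",np.load("pics/top20.npy"))
# pixel boxes in crop coords/5
for n,(a,b,c,d) in {'block':(465,122,520,252),'bar':(268,140,368,178),'stem':(297,192,332,232),'handle':(180,352,335,382),'head':(138,325,165,405),'foam':(250,255,420,300),'fl':(445,335,510,395),'handleR':(300,352,335,382),'blocktop':(465,122,520,170),'blockbot':(465,200,520,252)}.items():
    q=P[205+b//5:205+d//5,120+a//5:120+c//5].reshape(-1,3); q=q[q[:,2]>-50]; print(n,len(q),np.median(q,0).round(1),q.mean(0).round(2)[2])
def g(k,col,u,v,a0,roi,h):
    w=px2w("top",u,v,15); hsv=cv2.cvtColor(p,cv2.COLOR_BGR2HSV)
    print(k)
m=cv2.cvtColor(p,cv2.COLOR_BGR2HSV)
print(m[241,183],m[248,218],m[234,173],m[232,224],m[236,183],m[250,182])
E
```

```text
block 286 [560.4 106.3  26.8] 30.46
bar 140 [572.2 186.1  26.3] 38.79
stem 56 [548.9 185.4  26.9] 26.84
handle 186 [481.  207.7  22.9] 28.68
head 96 [480.7 255.5  22.9] 33.84
foam 306 [519.6 176.4  13.1] 16.54
fl 156 [481.6 113.1   4.5] 4.77
handleR 42 [480.9 181.2  22.4] 22.54
blocktop 110 [579.1 106.8  26.6] 26.33
blockbot 110 [543.6 105.6  27.1] 27.15
[ 21 205 204] [ 12 127 139] [ 23 220 189] [ 20 255 159] [ 20 123 143] [ 25 195 226]
```

```bash
python3 - <<'E'
from m0 import *
p=cv2.imread("pics/top20.png"); crop(p,380,220,470,310,8,"pics/t20b.png")
go('red','red',434.8,242,1.77,'handle')
E
python3 go.py 568.5 -380.4 30 .204
```

```text
red [ 568.206 -376.241    1.787] 14.29 140
clk 25.45 pos [ 480.3 -206.2   82.6] q [-0.41  0.36  1.96  0.    0.82 -0.42] open 0.526 F [-0.2 -0.6  0.5]
openyaw 0.0081 xaxis [-0.     0.002 -1.   ]
shift [  88.2 -174.2  -52.6] rot [-0.0024 -0.0004  0.1959]
shift [  88.2 -174.2  -52.6] rot [-7.0000e-04  3.6000e-03 -2.9456e+00]
```

View pics/t20b.png

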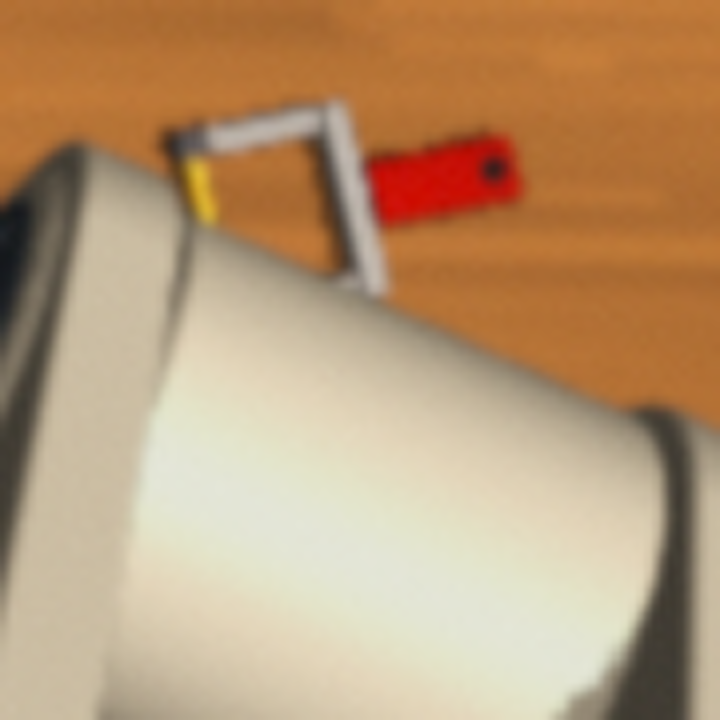

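```bash
python3 - <<'E'
from h import *
p=cv2.imread("pics/top0.png")
for n,(a,b) in {'mid':(419,186),'junc':(378,195),'back':(508,167),'wallT':(340,105),'wallB':(385,292)}.items(): print(n,px2w('top',a/8+380-.5,b/8+220-.5,12).round(1))
crop(p,380,220,470,310,8,"pics/t0b.png")
E
```

```text
mid [ 567.3 -375.1   12. ]
junc [ 564.6 -363.4   12. ]
back [ 573.1 -400.4   12. ]
wallT [ 589.9 -353.2   12. ]
wallB [ 537.3 -364.8   12. ]
```

View pics/t0b.png

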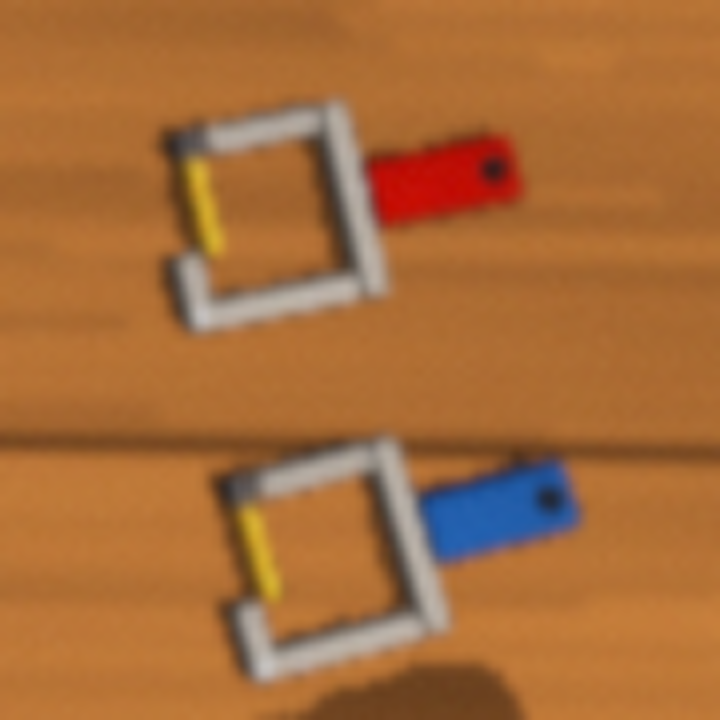

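Emit:
{"op": "step_arm", "data": {"rows": [[15, -30, 0, 0, 0, 0.1, 45], [35, -70, 0, 0, 0, 0.196, 45], [60, -115, 0, 0, 0, 0.196, 45], [85, -160, 0, 0, 0, 0.196, 45], [88, -174, -10, 0, 0, 0.196, 45], [88, -174, -30, 0, 0, 0.196, 45], [88, -174, -50, 0, 0, 0.196, 45], [88, -174, -50, 0, 0, 0.196, 45]]}}

```text
clock: 26.45
eef_pos: [566.2, -377.7, 29.8]
tcp_rot: [2.114, 1.563, 2.319]
contact_force: [-0.1, -0.1, 1.0]
opening: 0.524
```

```bash
python3 - <<'E'
from h import *
def W(a,b): return px2w('top',a/8+380-.5,b/8+220-.5,12)[:2]
A=dict(junc=W(432,527),back=W(568,492),wT=W(387,440),wB=W(440,632))
for k,v in A.items(): print(k,v.round(1))
d=A['junc']-A['back'];print(np.arctan2(d[1],d[0])); d=A['wT']-A['wB'];print(np.arctan2(d[1],d[0])+np.pi/2)
d=W(378,195)-W(508,167);print('red',np.arctan2(d[1],d[0])); d=W(340,105)-W(385,292);print(np.arctan2(d[1],d[0])+np.pi/2)
print('mid',A['back']+(A['junc']-A['back'])*30/44)
E
python3 go.py 568.3 -380.2 -19 .205
```

```text
junc [ 472.1 -376.5]
back [ 482.3 -414.9]
wT [ 496.  -364.4]
wB [ 443.2 -378. ]
1.8325340788730076
1.8233805186415413
red 1.7969197091879339
1.7882379249872724
mid [ 475.32689972 -388.71621185]
clk 26.45 pos [ 566.2 -377.7   29.8] q [-0.59  0.64  1.62  0.    0.89 -0.8 ] open 0.524 F [-0.1 -0.1  1. ]
openyaw 0.2049 xaxis [-0.005  0.005 -1.   ]
shift [  2.1  -2.5 -48.8] rot [-0.0054 -0.0051  0.0001]
shift [  2.1  -2.5 -48.8] rot [-0.0079  0.0086 -3.1415]
```

Emit:
{"op": "step_arm", "data": {"rows": [[2.1, -2.5, -15, 0, 0, 0.01, 45], [2.1, -2.5, -30, 0, 0, 0.01, 45], [2.1, -2.5, -42, 0, 0, 0.01, 45], [2.1, -2.5, -48, 0, 0, 0.01, 45], [2.1, -2.5, -48.5, 0, 0, 0.01, 35], [2.1, -2.5, -48.5, 0, 0, 0.01, 14], [2.1, -2.5, -48.5, 0, 0, 0.01, 14], [2.1, -2.5, -48.5, 0, 0, 0.01, 14]], "force": 60}}

```text
clock: 27.45
eef_pos: [568.7, -380.5, -18.1]
tcp_rot: [2.081, 1.564, 2.296]
contact_force: [-0.6, -1.2, 2.9]
opening: 0.211
```

Emit:
{"op": "step_arm", "data": {"rows": [[0, 0, 0, 0, 0, 0, 14], [0, 0, 0, 0, 0, 0, 14], [0, 0, 0, 0, 0, 0, 14], [0, 0, 0, 0, 0, 0, 14], [0, 0, 0, 0, 0, 0, 14], [0, 0, 5, 0, 0, 0, 14], [0, 0, 10, 0, 0, 0, 14], [0, 0, 20, 0, 0, 0, 14]]}}

```text
clock: 28.45
eef_pos: [568.4, -380.3, 2.1]
tcp_rot: [2.105, 1.564, 2.32]
contact_force: [-0.5, 0.2, -1.2]
opening: 0.209
```

```bash
python3 shot.py 21 side top;python3 go.py 584.4 -75 -15 .011; python3 -c "
from h import *
p=cv2.imread('pics/side21.png'); u,v=w2px('side',(568,-350,20)).astype(int);print(u,v); crop(p,u-40,v-35,u+40,v+30,9,'pics/c21.png')"
```

```text
clk 28.55 pos [ 569.6 -381.1    3.5] q [-0.59  0.67  1.62  0.    0.85 -0.81] open 0.214 F [ 0.1  0.4 -2.6]
openyaw 0.2149 xaxis [-0.002  0.004 -1.   ]
shift [ 14.8 306.1 -18.5] rot [-0.0038 -0.002  -0.2039]
shift [ 14.8 306.1 -18.5] rot [ 0.003  -0.0056  2.9377]
344 179
```

View pics/c21.png

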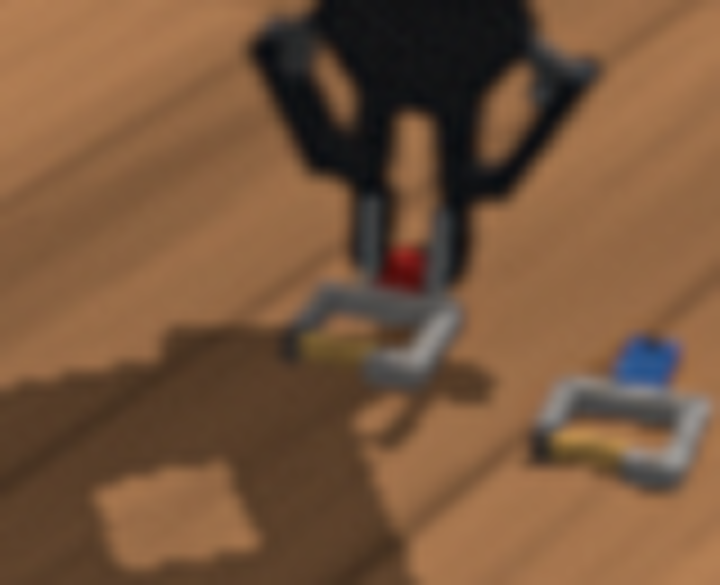

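Emit:
{"op": "step_arm", "data": {"rows": [[0, 20, 15, 0, 0, -0.03, 14], [2, 60, 15, 0, 0, -0.06, 14], [4, 110, 15, 0, 0, -0.1, 14], [6, 160, 15, 0, 0, -0.15, 14], [8, 210, 15, 0, 0, -0.2, 14], [12, 255, 10, 0, 0, -0.204, 14], [15, 285, 0, 0, 0, -0.204, 14], [15, 288, -10, 0, 0, -0.204, 14]]}}

```text
clock: 29.55
eef_pos: [584.9, -91.2, -6.5]
tcp_rot: [1.832, 1.567, 1.845]
contact_force: [-0.0, -0.2, -0.7]
opening: 0.211
```

```bash
python3 shot.py 22 side top;python3 go.py 584.3 -88 -16 .011; python3 -c "
from h import *
p=cv2.imread('pics/side22.png'); u,v=w2px('side',(584,-40,20)).astype(int);print(u,v); crop(p,u-40,v-35,u+40,v+30,9,'pics/c22.png')
p=cv2.imread('pics/top22.png'); u,v=w2px('top',(584,-40,20)).astype(int);print(u,v); crop(p,u-40,v-35,u+40,v+30,9,'pics/t22.png')"
```

```text
clk 29.65 pos [583.8 -92.8  -7.4] q [-0.16  0.58  1.84  0.01  0.72 -0.18] open 0.213 F [-0.3 -1.2 -2.1]
openyaw 0.0119 xaxis [-0.003  0.004 -1.   ]
shift [ 0.5  4.8 -8.6] rot [-0.0041 -0.0032 -0.0009]
shift [ 0.5  4.8 -8.6] rot [ 0.005  -0.0064  3.1406]
286 216
283 232
```

View pics/c22.png

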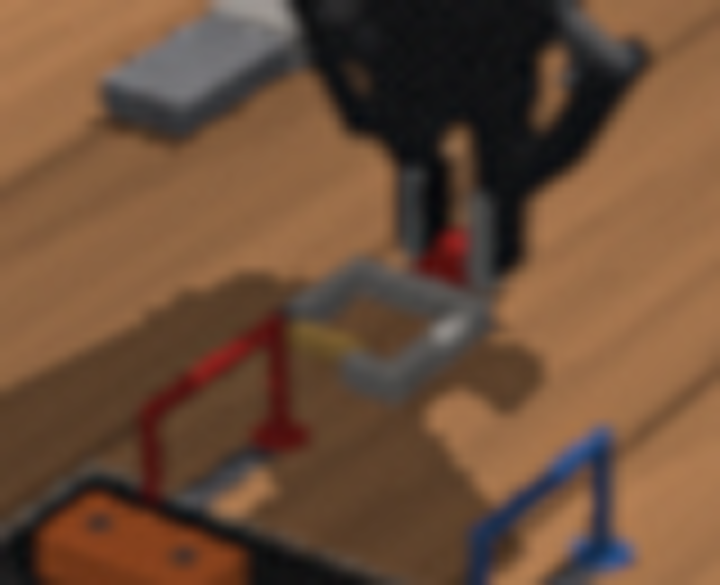

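View pics/t22.png

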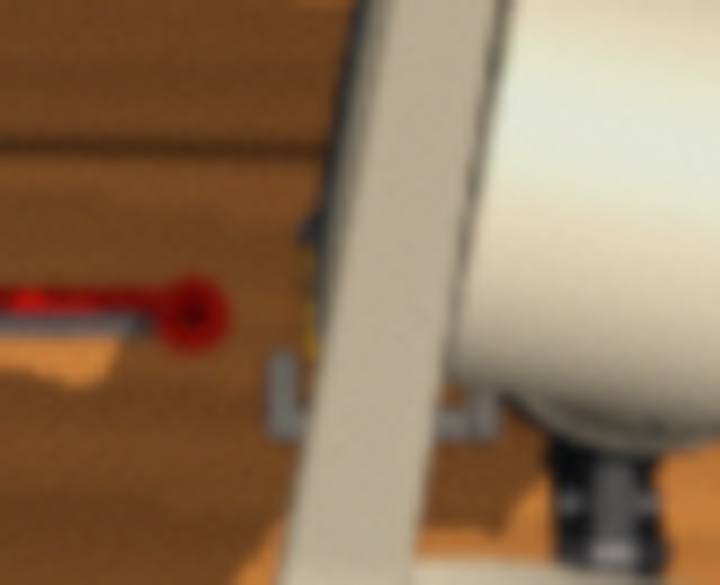

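```bash
python3 - <<'E'
from h import *
def W(a,b,z): return px2w('top',a/9+243-.5,b/9+197-.5,z).round(1)
print('nose tip',W(285,352,22.7),'nose outer corner',W(270,438,22.7),'hinge',W(305,215,22.7),'gate',W(308,285,22.7),W(310,355,22.7))
print('eye',W(193,313,46)); print(W(193,313,46))
E
```

```text
nose tip [576.8 -18.3  22.7] nose outer corner [555.4 -15.   22.7] hinge [611.1 -22.7  22.7] gate [593.6 -23.8  22.7] [576.1 -24.5  22.7]
eye [584.3   4.1  46. ]
[584.3   4.1  46. ]
```

Emit:
{"op": "step_arm", "data": {"rows": [[0.6, 3, -4, 0, 0, 0, 14], [0.6, 5, -8, 0, 0, 0, 14], [0.5, 12, -8.5, 0, 0, 0, 14], [0.5, 20, -8.5, 0, 0, 0, 14], [0.4, 26, -8.5, 0, 0, 0, 14], [0.4, 32, -8.5, 0, 0, 0, 14], [0.4, 37, -8.5, 0, 0, 0, 14], [0.3, 42, -8.5, 0, 0, 0, 14]]}}

```text
clock: 30.65
eef_pos: [584.4, -51.1, -15.8]
tcp_rot: [2.228, 1.567, 2.241]
contact_force: [0.2, -6.2, -1.5]
opening: 0.211
```

```bash
python3 shot.py 23 side top;python3 go.py 583.9 -29 -16 .011; python3 -c "
from h import *
p=cv2.imread('pics/side23.png'); u,v=w2px('side',(584,-20,20)).astype(int);print(u,v); crop(p,u-40,v-35,u+40,v+30,9,'pics/c23.png')"
```

```text
clk 30.75 pos [584.8 -50.8 -15.7] q [-0.09  0.59  1.86  0.01  0.7  -0.11] open 0.217 F [ 2.  -4.3 -2.2]
openyaw 0.0124 xaxis [-0.002  0.004 -1.   ]
shift [-0.9 21.8 -0.3] rot [-0.0035 -0.0018 -0.0014]
shift [-0.9 21.8 -0.3] rot [ 2.8000e-03 -5.5000e-03  3.1402e+00]
282 219
```

View pics/c23.png

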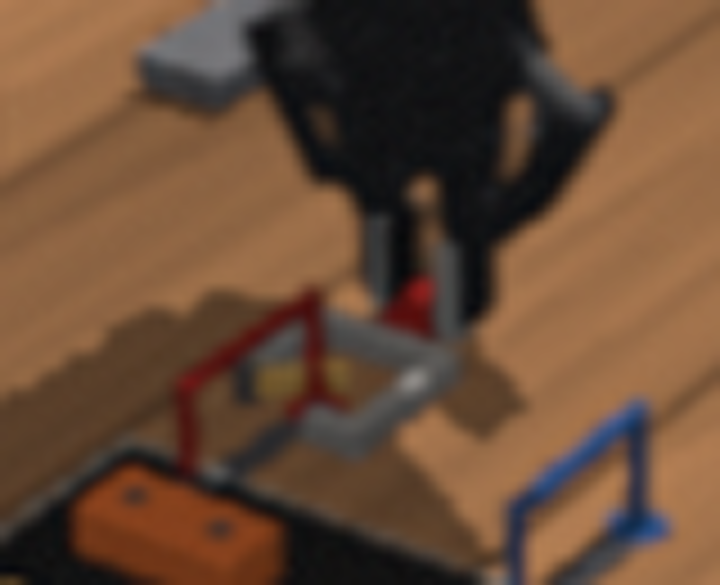

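Emit:
{"op": "step_arm", "data": {"rows": [[0, 4, 0, 0, 0, 0, 14], [-0.2, 8, 0, 0, 0, 0, 14], [-0.3, 12, 0, 0, 0, 0, 14], [-0.4, 16, 0, 0, 0, 0, 14], [-0.5, 19, 0, 0, 0, 0, 14], [-0.6, 22, 0, 0, 0, 0, 14], [-0.6, 24, 0, 0, 0, 0, 14], [-0.6, 24, 0, 0, 0, 0, 14]]}}

```text
clock: 31.75
eef_pos: [583.8, -26.5, -15.8]
tcp_rot: [2.162, 1.566, 2.175]
contact_force: [-0.1, -0.9, -1.2]
opening: 0.211
```

```bash
python3 shot.py 24 side top;python3 go.py 583.9 -29 -16 .011; python3 -c "
from h import *
p=cv2.imread('pics/side24.png'); u,v=w2px('side',(584,-10,20)).astype(int);print(u,v); crop(p,u-30,v-30,u+30,v+20,12,'pics/c24.png')
p=cv2.imread('pics/top24.png'); u,v=w2px('top',(584,-10,20)).astype(int);print(u,v); crop(p,u-40,v-35,u+40,v+30,9,'pics/t24.png')"
```

```text
clk 31.85 pos [584.1 -26.7 -15.7] q [-0.05  0.59  1.86  0.01  0.69 -0.07] open 0.214 F [ 0.6  0.9 -1.6]
openyaw 0.0125 xaxis [-0.002  0.004 -1.   ]
shift [-0.2 -2.3 -0.3] rot [-0.0036 -0.0021 -0.0014]
shift [-0.2 -2.3 -0.3] rot [ 0.0033 -0.0056  3.1401]
280 220
270 232
```

View pics/c24.png

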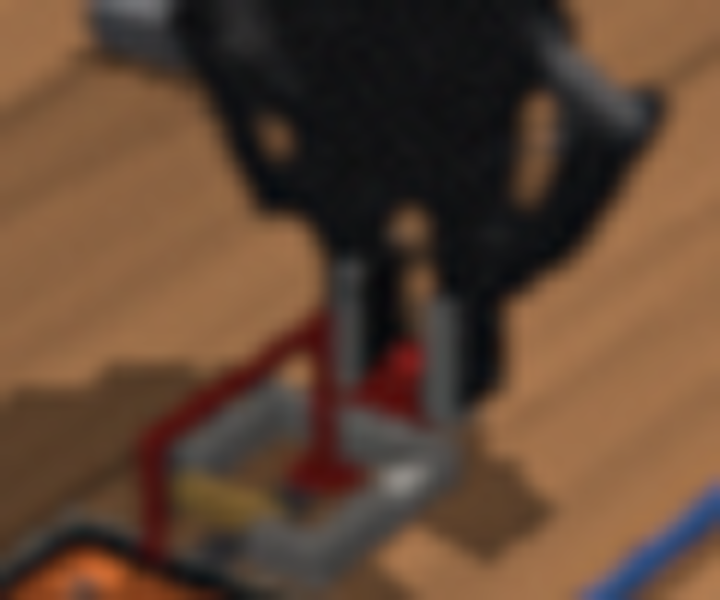

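View pics/t24.png

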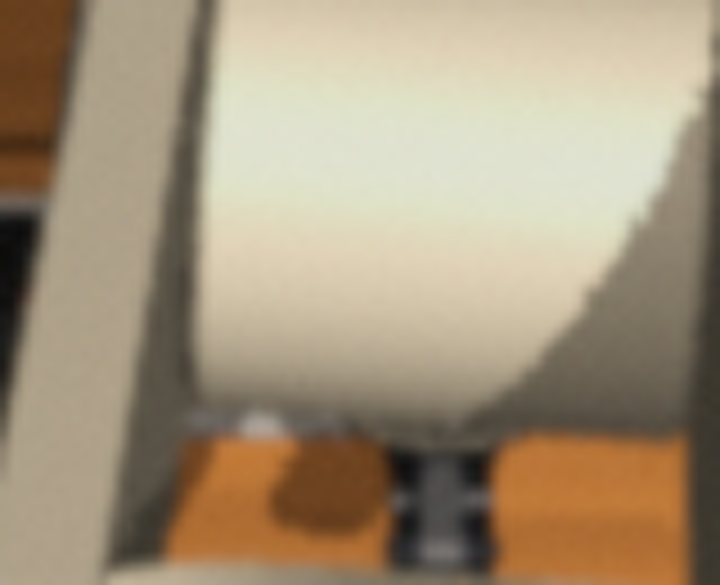

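Emit:
{"op": "step_arm", "data": {"rows": [[0, -3, 0, 0, 0, 0, 14], [0, -7, 0, 0, 0, 0, 14], [0, -11, 0, 0, 0, 0, 14], [0, -12, -1.5, 0, 0, 0, 14], [0, -12, -2.2, 0, 0, 0, 14], [0, -12, -2.2, 0, 0, 0, 30], [0, -12, -2.2, 0, 0, 0, 42], [0, -12, -2.2, 0, 0, 0, 42]]}}

```text
clock: 32.85
eef_pos: [584.2, -38.6, -17.8]
tcp_rot: [2.05, 1.567, 2.062]
contact_force: [0.9, 1.6, -0.1]
opening: 0.496
```

Emit:
{"op": "step_arm", "data": {"rows": [[0, 0, 10, 0, 0, 0, 42], [0, 0, 40, 0, 0, 0, 42], [-5, -20, 80, 0, 0, 0.04, 42], [-20, -70, 100, 0, 0, 0.08, 42], [-40, -130, 100, 0, 0, 0.12, 42], [-60, -190, 100, 0, 0, 0.16, 42], [-80, -250, 100, 0, 0, 0.2, 42], [-95, -300, 90, 0, 0, 0.24, 42]]}}

```text
clock: 33.85
eef_pos: [489.0, -341.2, 73.7]
tcp_rot: [1.645, 1.569, 1.898]
contact_force: [0.6, 0.1, -0.1]
opening: 0.49
```

```bash
python3 shot.py 25 side top;python3 go.py 476.6 -393.5 -18.5 .257; python3 -c "
from h import *
p=cv2.imread('pics/side25.png'); crop(p,185,195,325,300,5.5,'pics/c25.png')
p=cv2.imread('pics/top25.png'); crop(p,120,205,320,310,4,'pics/t25.png')"
```

```text
clk 33.95 pos [ 487.6 -343.2   72.4] q [-0.62  0.47  1.8  -0.    0.87 -0.87] open 0.498 F [ 0.7 -0.1  0.1]
openyaw 0.2496 xaxis [-0.002  0.001 -1.   ]
shift [-11.  -50.3 -90.9] rot [-0.0015 -0.0023  0.0074]
shift [-11.  -50.3 -90.9] rot [-3.6000e-03  2.3000e-03 -3.1342e+00]
```

View pics/c25.png

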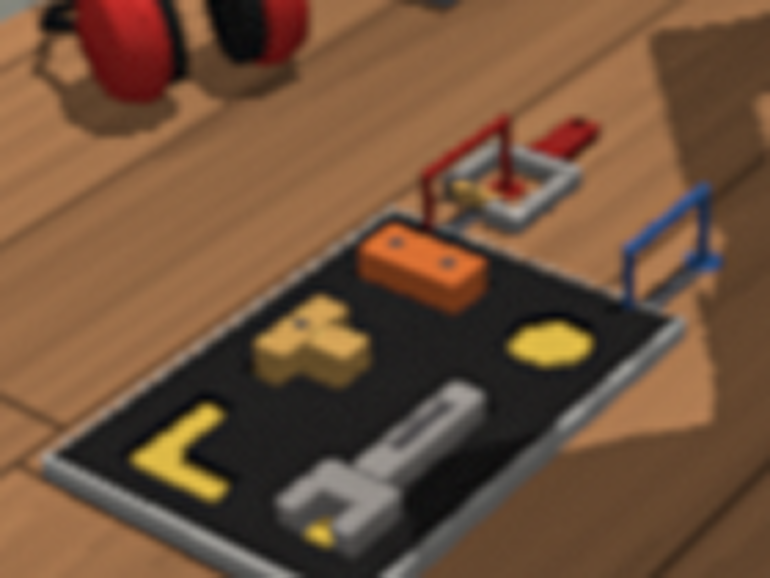

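View pics/t25.png

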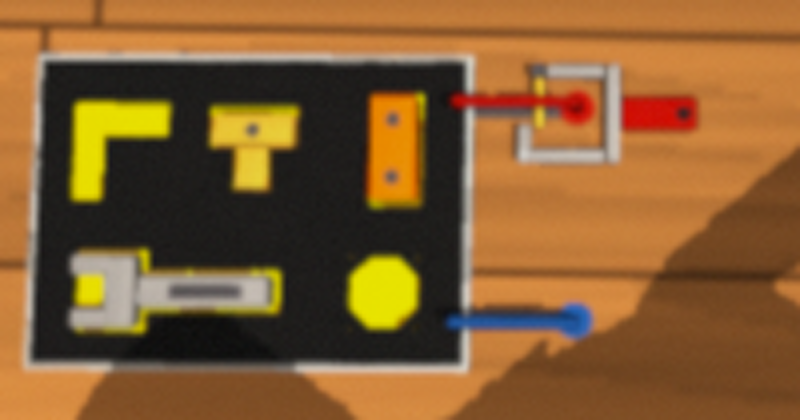

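View pics/top25.png

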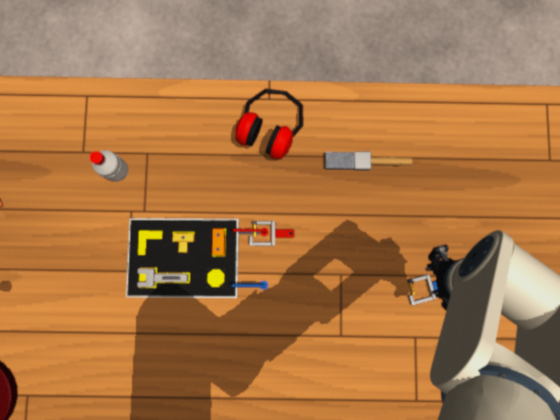

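The red tag is on its eye with the gate shut (top 264,232). Now the blue tag.

Emit:
{"op": "step_arm", "data": {"rows": [[-5, -25, 0, 0, 0, 0.007, 45], [-11, -50, -5, 0, 0, 0.007, 45], [-11, -50.3, -25, 0, 0, 0.007, 45], [-11, -50.3, -45, 0, 0, 0.007, 45], [-11, -50.3, -65, 0, 0, 0.007, 45], [-11, -50.3, -82, 0, 0, 0.007, 45], [-11, -50.3, -90.5, 0, 0, 0.007, 45], [-11, -50.3, -90.5, 0, 0, 0.007, 35]]}}

```text
clock: 34.95
eef_pos: [476.3, -393.1, -18.8]
tcp_rot: [2.274, 1.567, 2.531]
contact_force: [-0.1, -0.6, -0.1]
opening: 0.408
```

Emit:
{"op": "step_arm", "data": {"rows": [[0, 0, 0, 0, 0, 0, 30], [0, 0, 0, 0, 0, 0, 14], [0, 0, 0, 0, 0, 0, 14], [0, 0, 0, 0, 0, 0, 14], [0, 0, 0, 0, 0, 0, 14], [0, 0, 0, 0, 0, 0, 14], [0, 0, 10, 0, 0, 0, 14], [0, 0, 20, 0, 0, 0, 14]]}}

```text
clock: 35.95
eef_pos: [476.2, -393.0, 1.7]
tcp_rot: [2.279, 1.567, 2.536]
contact_force: [-0.0, -0.4, -2.0]
opening: 0.212
```

```bash
python3 shot.py 26 side top;python3 go.py 468.3 -93 -7.5 .011; python3 -c "
from h import *
p=cv2.imread('pics/side26.png'); u,v=w2px('side',(475,-360,20)).astype(int);print(u,v); crop(p,u-40,v-35,u+40,v+30,9,'pics/c26.png')"
```

```text
clk 36.05 pos [ 477.1 -393.7    2.6] q [-0.69  0.6   1.78 -0.    0.77 -0.95] open 0.212 F [ 0.5 -0.3 -2.4]
openyaw 0.2568 xaxis [-0.002  0.001 -1.   ]
shift [ -8.8 300.7 -10.1] rot [-0.0011 -0.0014 -0.2458]
shift [ -8.8 300.7 -10.1] rot [ 2.1000e-03 -1.5000e-03  2.8958e+00]
370 185
```

View pics/c26.png

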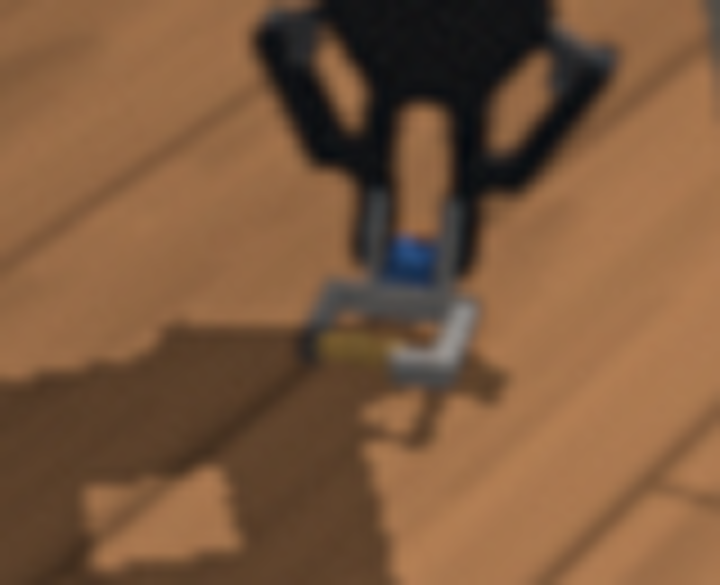

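Emit:
{"op": "step_arm", "data": {"rows": [[0, 20, 15, 0, 0, -0.04, 14], [-1, 65, 15, 0, 0, -0.08, 14], [-3, 115, 15, 0, 0, -0.13, 14], [-4, 165, 15, 0, 0, -0.18, 14], [-6, 215, 15, 0, 0, -0.23, 14], [-8, 260, 10, 0, 0, -0.245, 14], [-9, 290, 0, 0, 0, -0.245, 14], [-9, 300, -10, 0, 0, -0.245, 14]]}}

```text
clock: 37.05
eef_pos: [468.0, -92.3, -7.5]
tcp_rot: [2.3, 1.569, 2.314]
contact_force: [0.1, -0.6, -1.6]
opening: 0.212
```

```bash
python3 shot.py 27 side top;python3 go.py 468.3 -88 -16 .011; python3 -c "
from h import *
p=cv2.imread('pics/side27.png'); u,v=w2px('side',(468,-40,20)).astype(int);print(u,v); crop(p,u-40,v-35,u+40,v+30,9,'pics/c27.png')
p=cv2.imread('pics/top27.png'); u,v=w2px('top',(468,-40,20)).astype(int);print(u,v); crop(p,u-40,v-35,u+40,v+30,9,'pics/t27.png')"
```

```text
clk 37.15 pos [467.5 -93.1  -8.2] q [-0.2   0.47  2.09  0.    0.58 -0.21] open 0.211 F [ 0.1 -0.2 -2.5]
openyaw 0.0132 xaxis [-0.003  0.001 -1.   ]
shift [ 0.8  5.1 -7.8] rot [-0.0015 -0.0027 -0.0022]
shift [ 0.8  5.1 -7.8] rot [ 4.2000e-03 -2.3000e-03  3.1394e+00]
320 228
283 284
```

View pics/c27.png

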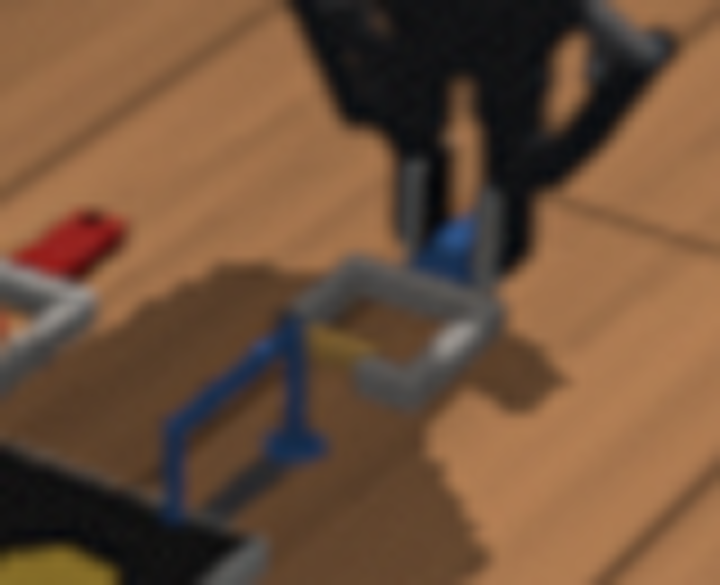

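View pics/t27.png

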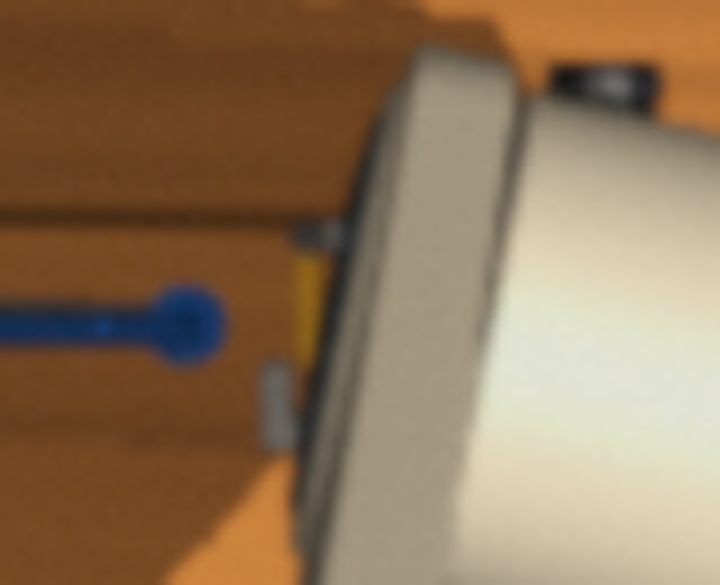

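```bash
python3 - <<'E'
from h import *
def W(a,b,z): return px2w('top',a/9+243-.5,b/9+249-.5,z).round(1)
print('nose tip',W(278,360,22),'nose outer',W(265,452,22),'hinge outer',W(300,218,22),'eye',W(188,324,46))
E
```

```text
nose tip [460.  -18.7  22. ] nose outer [437.7 -15.9  22. ] hinge outer [494.6 -23.5  22. ] eye [469.1   3.   46. ]
```

Emit:
{"op": "step_arm", "data": {"rows": [[2, 2, -4, 0, 0, 0, 14], [2, 5, -7.8, 0, 0, 0, 14], [2, 12, -7.8, 0, 0, 0, 14], [2, 20, -7.8, 0, 0, 0, 14], [1.9, 26, -7.8, 0, 0, 0, 14], [1.9, 32, -7.8, 0, 0, 0, 14], [1.8, 37, -7.8, 0, 0, 0, 14], [1.8, 42, -7.8, 0, 0, 0, 14]]}}

```text
clock: 38.15
eef_pos: [469.6, -50.9, -15.9]
tcp_rot: [2.603, 1.568, 2.616]
contact_force: [0.3, -4.7, -1.3]
opening: 0.217
```

```bash
python3 shot.py 28 side;python3 go.py 469 -28 -16 .011; python3 -c "
from h import *
p=cv2.imread('pics/side28.png'); u,v=w2px('side',(468,-20,20)).astype(int);print(u,v); crop(p,u-35,v-35,u+35,v+25,10,'pics/c28.png')"
```

```text
clk 38.2 pos [469.8 -50.5 -15.9] q [-0.11  0.48  2.11  0.    0.56 -0.13] open 0.212 F [ 1.9 -3.6 -1.6]
openyaw 0.0132 xaxis [-0.002  0.001 -1.   ]
shift [-0.8 22.5 -0.1] rot [-0.0014 -0.0019 -0.0022]
shift [-0.8 22.5 -0.1] rot [ 2.9000e-03 -2.2000e-03  3.1394e+00]
317 231
```

View pics/c28.png

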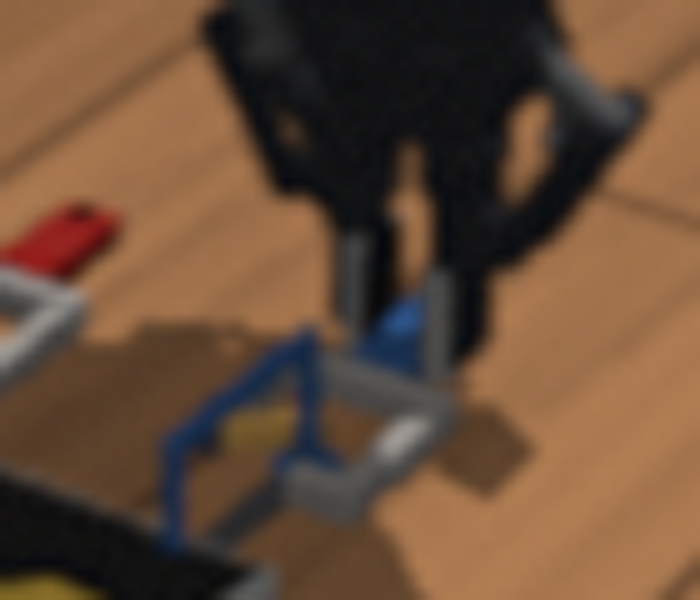

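Emit:
{"op": "step_arm", "data": {"rows": [[0, 4, 0, 0, 0, 0, 14], [-0.2, 8, 0, 0, 0, 0, 14], [-0.3, 12, 0, 0, 0, 0, 14], [-0.4, 16, 0, 0, 0, 0, 14], [-0.5, 19, 0, 0, 0, 0, 14], [-0.6, 22, 0, 0, 0, 0, 14], [-0.6, 24, 0, 0, 0, 0, 14], [-0.6, 24, 0, 0, 0, 0, 14]]}}

```text
clock: 39.2
eef_pos: [468.9, -26.7, -15.9]
tcp_rot: [2.756, 1.568, 2.77]
contact_force: [0.1, -3.4, -2.0]
opening: 0.213
```

```bash
python3 shot.py 29 side;python3 go.py; python3 -c "
from h import *
p=cv2.imread('pics/side29.png'); u,v=w2px('side',(468,-10,20)).astype(int);print(u,v); crop(p,u-30,v-30,u+30,v+20,12,'pics/c29.png')"
```

```text
clk 39.25 pos [468.8 -26.7 -15.9] q [-0.06  0.48  2.11  0.    0.56 -0.08] open 0.213 F [-1.2 -3.8 -1.9]
openyaw 0.0135 xaxis [-0.002  0.001 -1.   ]
315 233
```

View pics/c29.png

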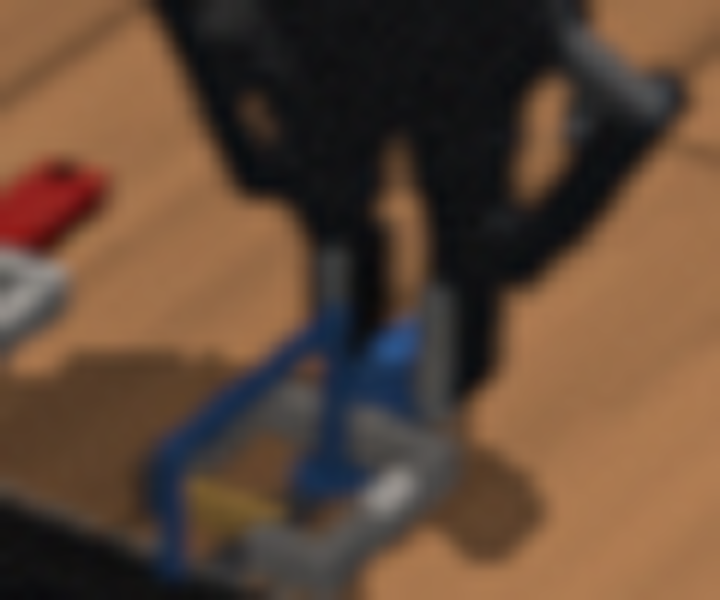

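Emit:
{"op": "step_arm", "data": {"rows": [[0, -3, 0, 0, 0, 0, 14], [0, -7, 0, 0, 0, 0, 14], [0, -11, 0, 0, 0, 0, 14], [0, -12, -1.5, 0, 0, 0, 14], [0, -12, -2.2, 0, 0, 0, 14], [0, -12, -2.2, 0, 0, 0, 14], [0, -12, -2.2, 0, 0, 0, 14], [0, -12, -2.2, 0, 0, 0, 14]]}}

```text
clock: 40.25
eef_pos: [468.9, -38.8, -18.0]
tcp_rot: [2.75, 1.568, 2.764]
contact_force: [-1.4, -3.3, 4.6]
opening: 0.211
```

```bash
python3 shot.py 30 side;python3 go.py; python3 -c "
from h import *
p=cv2.imread('pics/side30.png'); u,v=w2px('side',(468,-10,20)).astype(int);print(u,v); crop(p,u-30,v-30,u+30,v+20,12,'pics/c30.png')"
```

```text
clk 40.3 pos [468.9 -38.8 -18. ] q [-0.09  0.48  2.11  0.    0.55 -0.1 ] open 0.214 F [-0.7 -3.6  4. ]
openyaw 0.0138 xaxis [-0.002  0.001 -1.   ]
315 233
```

View pics/c30.png

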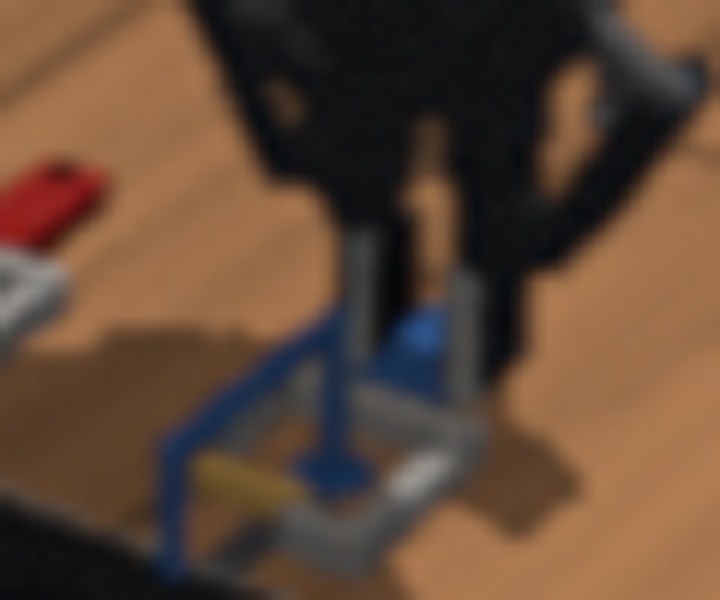

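Emit:
{"op": "step_arm", "data": {"rows": [[0, 0, 0.3, 0, 0, 0, 20], [0, 0, 0.3, 0, 0, 0, 30], [0, 0, 0.3, 0, 0, 0, 42], [0, 0, 0.3, 0, 0, 0, 42], [0, 0, 10, 0, 0, 0, 42], [0, 0, 40, 0, 0, 0, 42], [-5, -30, 80, 0, 0, 0, 42], [-20, -80, 110, 0, 0, 0, 42]]}}

```text
clock: 41.3
eef_pos: [450.0, -119.2, 94.3]
tcp_rot: [1.117, 1.57, 1.134]
contact_force: [0.2, -0.7, 0.0]
opening: 0.49
```

Emit:
{"op": "step_arm", "data": {"rows": [[0, -50, 20, 0, 0, 0, 60], [0, -110, 30, 0, 0, 0, 60], [0, -170, 40, 0, 0, 0, 60], [0, -230, 50, 0, 0, 0, 60], [0, -290, 50, 0, 0, 0, 60], [0, -340, 50, 0, 0, 0, 60], [0, -340, 50, 0, 0, 0, 60], [0, -340, 50, 0, 0, 0, 60]]}}

```text
clock: 42.3
eef_pos: [449.5, -458.5, 144.3]
tcp_rot: [1.771, 1.569, 1.787]
contact_force: [-0.2, -0.3, 1.1]
opening: 0.702
```

```bash
python3 shot.py 31 side top;python3 go.py; python3 - <<'E'
from h import *
p=cv2.imread('pics/side31.png'); crop(p,185,195,325,300,5.5,'pics/c31.png')
p=cv2.imread('pics/top31.png'); crop(p,120,205,320,310,4,'pics/t31.png')
P=cloud("top",np.load("pics/top31.npy"))
for n,(a,b,c,d) in {'block':(465,122,520,252),'bar':(268,140,368,178),'stem':(297,192,332,232),'handle':(180,352,335,382),'head':(138,325,165,405)}.items():
    q=P[205+b//5:205+d//5,120+a//5:120+c//5].reshape(-1,3); print(n,np.median(q,0).round(1))
E
```

```text
clk 42.4 pos [ 449.9 -457.8  144.4] q [-0.8   0.44  1.65  0.    1.05 -0.81] open 0.702 F [ 1.  -0.1 -0.4]
openyaw 0.0171 xaxis [-0.     0.001 -1.   ]
block [561.3 106.3  26.9]
bar [572.3 186.2  26.3]
stem [549.  185.6  26.3]
handle [480.5 207.6  23. ]
head [479.7 255.4  22.9]
```

View pics/c31.png

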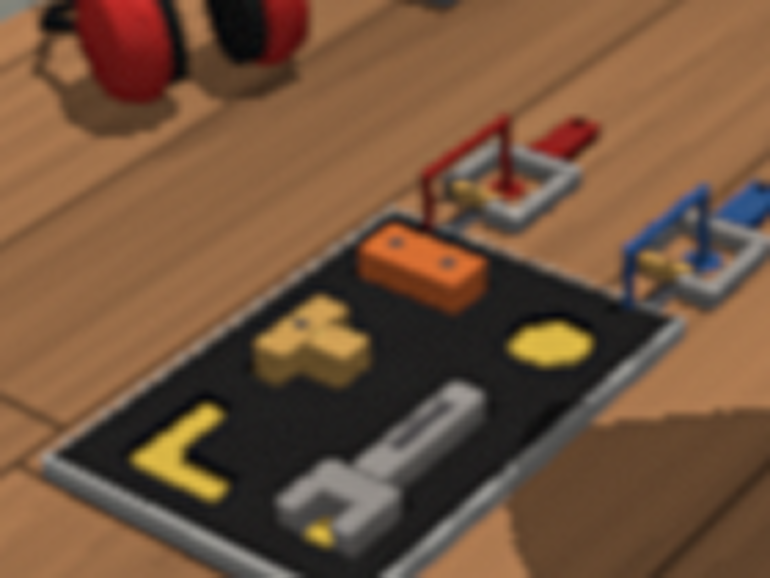

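View pics/t31.png

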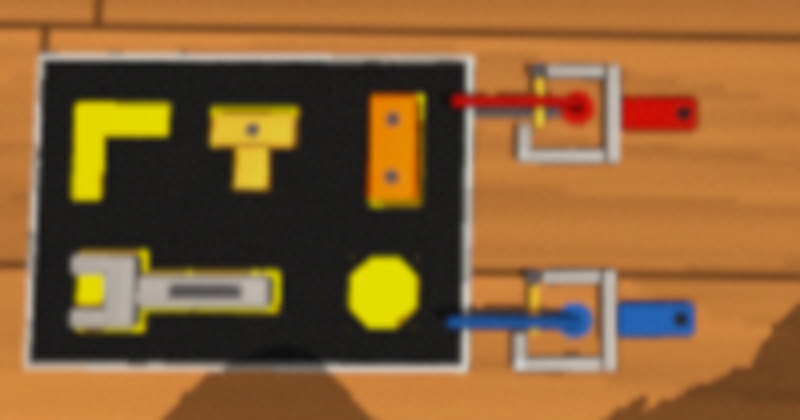

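View pics/top31.png

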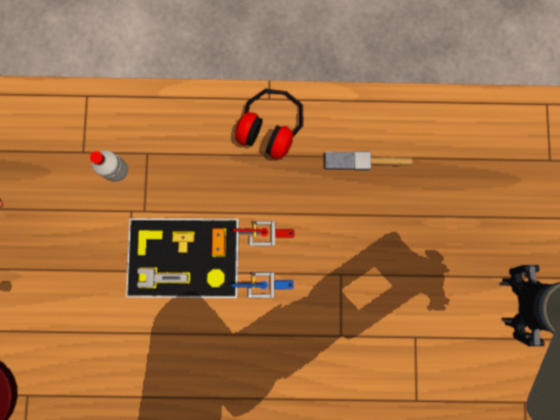

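```bash
python3 -c "
from rig import order
print(order.sign_off())"
```

```text
the job is handed in; nothing more can be done
None
```

The block, tee and spanner are home in their cut-outs and both tags are snapped onto their eyes. I handed the job in at about 42 s; the system gave no verdict. There was no socket or bracket on the bench.

**Last checks from the pictures:**
- **Parts:** the tops read 26–27 mm (block, tee) and 23 mm (spanner), against 26 and 22 mm expected. The same depth readings showed the foam about 1 mm too high, so all three are on the floor and square.
- **Tags:** the outer leg of each eye is inside the jaw of its own colour and both gates look shut. That was judged by eye, because the gate angle can't be read.
- **Bystanders and arm:** the ear defenders, oil bottle and brush look unmoved, and the arm ended clear of everything.

**Things that disagreed on the way:**
- **Fingertips:** they sat 21–26 mm behind the reported TCP. I set the grasp heights from the side camera instead.
- **Cameras:** the top and side views of the tray differed by about 1.5 mm in x and y, so I aimed between them.
- **Spanner:** placing it peaked at about 42 N. The cause was most likely the fingertips on the foam, so I backed off 1.5 mm and let it drop in.
- **Blue tag:** about 3.5 N of sideways force stayed on the gripper until I let go of the tag, then it vanished. I didn't find the cause.

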